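Refit the lid of the chocolate warmer

TASK

The washed lid of the bench-top chocolate warmer hangs by its handle on the drip stand. Lift it and draw it off over the free ends of the prongs, tilt it so that its rear edge slips under the steel lip at the back of the warmer's tank, lower the front, and press the front edge down until the spring catch snaps over it and the lid lies flat and shut. Leave the other things on the table where they are.

Things in the scene. Friction and masses are not known exactly. Their poses are not given: they have to be found in the camera images.
- lid: Steel lid of the warmer: flat plate 140 (its x) x 180 (its y) x 6 mm, 0.24 to 0.39 kg, alike at front and back. Origin at the middle of the underside, z up. A black bow handle stands on its middle, on posts 12 mm wide at y = +-55 mm; the plate's middle (70 x 130 mm) is raised to z = 8 mm. Hangs level at the start.
- lid_handle (a point): Centre of the lid's handle bar, 53 mm above the lid's origin; axes as the lid's. The bar runs along y, 122 mm long, 10 mm thick (x) with flat sides, 14 mm high (lid z = 46 to 60 mm), with 38 mm free under it. The stand's prongs carry it from below 36 mm to either side of the middle: grip it in the middle.
- lid_edge_far (a point): Middle of the underside of one long (180 mm) edge of the lid, 70 mm along the lid's +x from its origin.
- lid_edge_near (a point): The same on the opposite long edge, 70 mm along the lid's -x. Either edge may go under the lip.
- drip_stand: Fixed wire stand on a white tray, 210 x 210 mm; origin on the table, x to its back. Two prongs, 8 mm thick, at y = +-36 mm, run forward from posts 105 mm behind the origin between bar and plate of the lid. Tops at z = 150 mm (lid's underside then at 104 mm); front ends, 20 mm before the origin, turn up 9 mm. So raise the lid 12 to 26 mm, then draw it 100 mm forward (-x), clear of the prongs.
- warmer: Fixed bench-top chocolate warmer, white housing 236 x 244 mm, open steel tank in its top. Origin on the table under the tank's middle, x to its back (knob and switch at the front, -x). The lid's seat is a level ledge at z = 100 mm in a recess x = -71.5 to 71.5 mm, y = -94 to 94 mm, 8 mm deep at front and sides. The shut lid's underside is at the seat's height, its top 2 mm below the rim.
- warmer_lip (a point): Under the front of the warmer's rear steel lip, mid-width, 55.5 mm behind the warmer's origin, z = 113 mm, warmer's axes. The lip spans the recess and overhangs its back by 17 mm; underside 13 mm above the seat over the rear 9 mm, then flared up to 16 mm; top at z = 121 mm or less. The lid is longer than the opening before the lip: it goes in rear edge first, tilted 0.1 to 0.35 rad.
- catch (a joint): Spring catch, 32 mm wide, mid front rim: 0 m = out, nose 7.5 mm over the recess; 0.011 = pushed back. The nose is a steep ramp (z = 122 down to 110 mm); the lid's front edge rests on it about 16 mm above the seat until the plate is pressed near its front edge with about 4 to 12 N and the catch snaps over it. Its steel housing, 44 mm wide, up to z = 127 mm, lies at x = -107 to -72 mm of the warmer.
- timer: Kitchen timer with a red dial, 66 mm wide, 46 mm high, a bystander; origin under its middle.
- ring_cutter: Steel ring cutter, 63 mm wide, 37 mm high, a bystander; origin under its middle.
- lemon: Lemon lying near the middle of the table, 57 x 91 mm, a bystander; origin under its middle.
- sugar_shaker: Steel sugar shaker, 71 mm wide, 123 mm high, a bystander; origin under its middle.

How it is judged:
On the way, in this order (a step that is already met when the one before it is completed fails the run):
1. the lid is lifted off and clear of the drip stand (horizontal distance between lid and drip_stand above 0.09 m and height (world z) of lid above 0.104 m and contact force between lid and drip_stand below 0.05 N), for 0.1 s.
2. one long edge of the lid is under the rear lip of the warmer while the lid is still tilted (angle between lid's own z axis and vertical above 0.06 rad and ((x of lid_edge_far in the frame of warmer_lip above 0.006 m and z of lid_edge_far in the frame of warmer_lip between -0.02 and -0.005 m) or (x of lid_edge_near in the frame of warmer_lip above 0.006 m and z of lid_edge_near in the frame of warmer_lip between -0.02 and -0.005 m))), for 0.1 s.
At the end, for the whole second after the job is handed in: The lid lies in the warmer's recess: flat within 0.025 rad, underside within 3 mm of the seat, centred within 4 mm in x and 7 mm in y, square within 0.08 rad, at rest; the spring catch is out again over its front edge (joint under 0.004 m) (x of lid in the frame of warmer between -0.004 and 0.004 m and y of lid in the frame of warmer between -0.007 and 0.007 m and z of lid in the frame of warmer between 0.097 and 0.1025 m and angle between lid's own z axis and vertical below 0.025 rad and angle between the x axis of lid and the x axis of warmer, either way round below 0.08 rad and value of joint catch below 0.004 m and linear speed of lid below 0.02 m/s); the robot touches nothing.
It fails at once if a bystander (timer, ring cutter, lemon, sugar shaker) is moved by more than 30 mm (distance of any of timer, ring_cutter, lemon, sugar_shaker from where it was at the start of the episode above 0.03 m).
It also fails if it takes over 53 s, if anything falls off the work surface, if the arm or the gripper's body presses on something with over 40 N, if the wrist force passes 120 N, or if a joint passes its speed limit or range.

ROBOT

A 6-joint arm with a two-finger parallel gripper is mounted at the origin on the work surface; the furniture and walls round the work are solid. World frame = base frame: x ahead of the robot, y to its left, z up, the work surface at z = 0. Lengths are in m, angles in rad, forces in N, time in s.
With the tool pointing down it reaches from about 0.375 to 0.975 m from the base axis. Payload 3.8 kg.
Tool frame: the origin (TCP) lies between the finger pads; the fingertips stand 22 mm ahead of it and the grasp point (between the pads) lies 3 mm ahead of it (bot.finger_overhang is the distance from the TCP to the fingertips, in m); x points along the fingers, y is the direction in which the jaws open and shut, and the axes are right-handed (so a half turn about x gives the same grasp; the last joint's range is limited). The gripper opens to 85 mm and grips with 20 to 120 N. Pads are 22 mm wide; open, the fingers measure 114 mm over their backs; the gripper's body (76 mm by 85 mm) begins 54 mm behind the grasp point. The pads swing forward as they close: fully open they stand 13 mm farther back than shut.
Start: joints at [1.25, 0.264, 1.604, -0, 1.274, -0.037], TCP at [0.189, 0.648, 0.23] pointing down, gripper open.
Joint ranges: [-2.63, 2.63], [-0.94, 2.18], [0.31, 2.57], [-1.31, 4.45], [0, 2.66], [-2.55, 2.55]. Speed limits (rad/s): [2.57, 2.57, 3.14, 3.14, 3.14, 3.14].

INTERFACE

Orientations are given as a rotation vector (axis times angle).
In Python, from workcell import bot gives the robot as it stands. The module is installed in compiled form; this text tells all that it offers.
- The arm moves only by the tool arm_command, never from a script. Its argument "series" is a list that holds one entry, the list of rows, each a list of 7 numbers: the turn, a rotation vector about the tool's x, y, z in rad, then the shift along the tool's x, y, z in cm, then the opening, from 0 (shut) to 1 (fully open). In form: [[[rx, ry, rz, x, y, z, grip], ...]]. A call has 1 to 10 rows; each row shifts and turns the pose as measured when the row begins, along the tool's axes as they then stand; what a row does not reach is not made up. A row lasts 1/10 s, in which the tool goes at most 50 mm and 8.59 degrees, less where a joint would pass 70% of its speed; a pose out of reach is approached as far as the arm can. A call is refused whole if a number of a shift passes 5 or a number of a turn 0.15, either way. A call with a gripper value outside its range is refused whole. The fingers move at their own pace and stop on an object; "newtons" is the grip in N (left out, the last holds). Time passes only in rows, so rows that do not move let the fingers close. It gives the time, the measured TCP pose, the force and the opening at its end, in the units of the state.
- bot.read_state(): the state, without advancing time (a new reading comes with each control period).
- bot.read_camera(name): name is "scene" or "top"; returns (picture, depth): 480x640x3 uint8, blue, green, red; 480x640 float32, m along the optical axis (not along the pixel's ray), 0 where there is no reading.
- bot.camera_info(name): a dict with "K" (3x3 intrinsics, pixels), "dist_coeffs" ([k1, k2, p1, p2, k3] as OpenCV has them; the pictures are not rectified), "extrinsics" (4x4, takes a point from camera to world coordinates). Camera axes: x right, y down, z forward; pixel columns grow to the right and rows downward; lengths in m; the calibration is good to about 2 mm. A picture is of the moment at which its call begins. camera_info takes no time and is no camera call.
- bot.finish_job(): hands the job in, once; it reports no verdict.
The state is a dict: "time": time; "q": joint angles; "joint_vel": joint speeds; "joint_torque": joint torques, N m; "tool_pos": TCP position; "tcp_rot": TCP orientation; "wrist_force": force on the tool from outside, world axes, zero at the start; "torque": the same for the moment, N m; "width": opening from 0.0 (shut) to 1.0 (fully open).
Only numpy, scipy, OpenCV 4.12 (cv2) and the standard library are available. Lean on these libraries where they do the work, as an engineer would, in place of code of your own. Each camera call takes 0.05 s, during which the arm holds its last target.

## Working session

There is one attempt and no reset: what is moved stays moved. The work goes in short steps, Python scripts to look and compute and a tool call to move; the robot and the scene stay as the last step left them, time stands still between calls to the robot, and variables do not carry over. Pictures are saved under pics/ and viewed, and the job is handed in when it is done.

Besides the shell and the picture viewer there is one more tool, called after ">>>" as name(argument=value, ...) on one line, values as JSON. arm_command: Moves the arm, as the interface text tells. Its arguments: {"type":"object","properties":{"series":{"type":"array"},"newtons":{"type":"number"}},"required":["series"]}

```bash
mkdir -p pics; cat > h.py <<'E'
import numpy as np, cv2
from workcell import bot
from scipy.spatial.transform import Rotation as R
def cap(n,tag):
    p,d=bot.read_camera(n); cv2.imwrite(f'pics/{tag}.png',p); np.savez(f'{tag}.npz',p=p,d=d); return p,d
def cloud(n,d):
    i=bot.camera_info(n);K=np.array(i['K'],float);D=np.array(i['dist_coeffs'],float);E=np.array(i['extrinsics'],float)
    v,u=np.mgrid[0:480,0:640]
    uv=np.stack([u,v],-1).reshape(-1,1,2).astype(np.float64)
    n_=cv2.undistortPoints(uv,K,D).reshape(480,640,2)
    P=np.dstack([n_[...,0]*d,n_[...,1]*d,d])
    W=P@E[:3,:3].T+E[:3,3]
    W[d==0]=np.nan
    return W
E
python3 - <<'E'
from h import *
np.set_printoptions(precision=4,suppress=True)
s=bot.read_state(); print(s)
for n in ['scene','top']:
    print(n,bot.camera_info(n)); cap(n,n+'0')
E
```

```text
{'time': 0.0, 'q': array([ 1.2501,  0.2647,  1.6054,  0.    ,  1.2737, -0.0369]), 'joint_vel': array([ 0.0011,  0.0008,  0.0003, -0.0009,  0.0002,  0.0004]), 'joint_torque': array([ -0.0003, -51.5123, -36.7305,  -0.0001,   0.0133,  -0.    ]), 'tool_pos': array([0.1888, 0.6473, 0.2289]), 'tcp_rot': array([ 0.221 ,  1.5597, -0.2245]), 'wrist_force': array([-0.6442, -0.9978, -0.1593]), 'torque': array([-0.0137,  0.0086, -0.0058]), 'width': 1.0047434571742466}
scene {'K': array([[533.2297,   0.    , 314.1346],
       [  0.    , 533.2297, 238.452 ],
       [  0.    ,   0.    ,   1.    ]]), 'dist_coeffs': array([-0.0356,  0.    ,  0.    ,  0.    ,  0.    ]), 'extrinsics': array([[ 0.8988, -0.3074,  0.3126,  0.113 ],
       [-0.4384, -0.6402,  0.6308, -0.6656],
       [ 0.0062, -0.704 , -0.7102,  1.0041],
       [ 0.    ,  0.    ,  0.    ,  1.    ]])}
top {'K': array([[521.0839,   0.    , 328.5367],
       [  0.    , 521.0839, 246.6693],
       [  0.    ,   0.    ,   1.    ]]), 'dist_coeffs': array([-0.0709,  0.    ,  0.    ,  0.    ,  0.    ]), 'extrinsics': array([[-0.0217, -0.9988,  0.0441,  0.4345],
       [-0.9997,  0.022 ,  0.0057,  0.1028],
       [-0.0067, -0.0439, -0.999 ,  1.2091],
       [ 0.    ,  0.    ,  0.    ,  1.    ]])}
```

View pics/scene0.png

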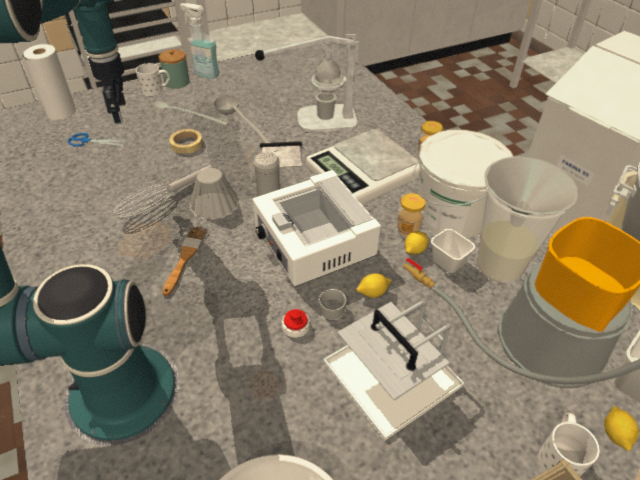

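View pics/top0.png

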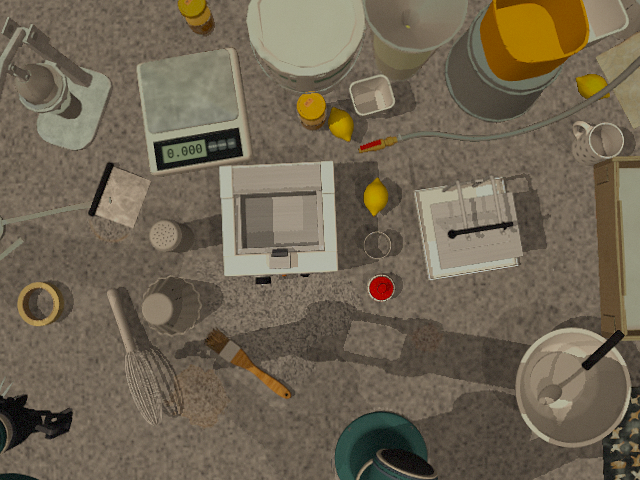

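The top view shows the warmer at about (280,215) with its catch at (280,258), so its back is up (+x). The stand is at (468,228), with the black handle bar from (450,234) to (512,225) and the posts at the top. The lemon, cutter and timer lie between them at x≈378.

```bash
python3 - <<'E'
from h import *
np.set_printoptions(precision=4,suppress=True)
for n in ['top','scene']:
    z=np.load(n+'0.npz');p=z['p'];W=cloud(n,z['d'])
    X,Y,Z=W[...,0],W[...,1],W[...,2]
    dark=(p.max(2)<50)
    box=(X>.35)&(X<.65)&(Y<-.1)&(Y>-.36)
    m=dark&box&(Z>.145)&(Z<.18)
    P=W[m]; c=np.median(P,0); print(n,'bar',m.sum(),c,P.min(0),P.max(0))
    u,s,vt=np.linalg.svd(P[:,:2]-P[:,:2].mean(0)); print('dir',vt[0],np.degrees(np.arctan2(vt[0][1],vt[0][0])), 'range',((P[:,:2]-P[:,:2].mean(0))@vt[0]).min(),((P[:,:2]-P[:,:2].mean(0))@vt[0]).max(),P.mean(0), 'ztop',np.percentile(P[:,2],[50,90,97]))
    # lid plate
    m=box&(Z>.098)&(Z<.12); Q=W[m][:,:2].astype(np.float32); print('plate',m.sum(),cv2.minAreaRect(Q),np.median(W[m][:,2]))
    m=box&(Z>.002)&(Z<.03); Q=W[m][:,:2].astype(np.float32); print('tray',m.sum(),cv2.minAreaRect(Q),np.median(W[m][:,2]))
    # warmer rim
    box=(X>.3)&(X<.75)&(Y<.36)&(Y>.05)
    m=box&(Z>.1)&(Z<.116); m=cv2.morphologyEx(m.astype(np.uint8),cv2.MORPH_OPEN,np.ones((3,3)))
    nn,l,st,_=cv2.connectedComponentsWithStats(m); k=1+st[1:,4].argmax(); m=l==k
    Q=W[m][:,:2].astype(np.float32); print('rim',m.sum(),cv2.minAreaRect(Q),np.median(W[m][:,2]))
    h=np.histogram(Z[box],bins=np.arange(0,.14,.004)); print([(round(a,3),b) for a,b in zip(h[1],h[0])])
z=np.load('top0.npz');p=z['p']
cv2.imwrite('pics/wcrop.png',cv2.resize(p[150:300,200:360],None,fx=5,fy=5,interpolation=cv2.INTER_CUBIC)[:600,:800])
cv2.imwrite('pics/lcrop.png',cv2.resize(p[165:285,405:535],None,fx=5,fy=5,interpolation=cv2.INTER_CUBIC))
E
```

```text
top bar 253 [ 0.5114 -0.2046  0.1624] [ 0.4997 -0.2654  0.1454] [ 0.5233 -0.1464  0.1668]
dir [ 0.139  -0.9903] -82.01143444072987 range -0.058786013723287095 0.06112368999788785 [ 0.5114 -0.2044  0.162 ] ztop [0.1624 0.1647 0.1659]
plate 4847 ((0.5318244695663452, -0.2037363052368164), (0.17984089255332947, 0.18034929037094116), 7.821691036224365) 0.10925354201906456
tray 2039 ((0.499525249004364, -0.2299843430519104), (0.29845738410949707, 0.2590978145599365), 0.22975333034992218) 0.00377335798515932
rim 3649 ((0.5125500559806824, 0.21428748965263367), (0.16864031553268433, 0.24529410898685455), 0.9867432117462158) 0.10692499181732695
[(np.float64(0.0), np.int64(3983)), (np.float64(0.004), np.int64(254)), (np.float64(0.008), np.int64(7)), (np.float64(0.012), np.int64(12)), (np.float64(0.016), np.int64(21)), (np.float64(0.02), np.int64(19)), (np.float64(0.024), np.int64(352)), (np.float64(0.028), np.int64(2048)), (np.float64(0.032), np.int64(1274)), (np.float64(0.036), np.int64(196)), (np.float64(0.04), np.int64(303)), (np.float64(0.044), np.int64(582)), (np.float64(0.048), np.int64
[... 1908 characters left out ...]
0.056), np.int64(205)), (np.float64(0.06), np.int64(214)), (np.float64(0.064), np.int64(220)), (np.float64(0.068), np.int64(243)), (np.float64(0.072), np.int64(237)), (np.float64(0.076), np.int64(214)), (np.float64(0.08), np.int64(213)), (np.float64(0.084), np.int64(242)), (np.float64(0.088), np.int64(223)), (np.float64(0.092), np.int64(234)), (np.float64(0.096), np.int64(482)), (np.float64(0.1), np.int64(470)), (np.float64(0.104), np.int64(1117)), (np.float64(0.108), np.int64(873)), (np.float64(0.112), np.int64(748)), (np.float64(0.116), np.int64(816)), (np.float64(0.12), np.int64(127)), (np.float64(0.124), np.int64(103)), (np.float64(0.128), np.int64(14)), (np.float64(0.132), np.int64(0))]
```

```bash
python3 - <<'E'
from h import *
z=np.load('top0.npz');W=cloud('top',z['d'])
for v in range(158,276,3): print(v,[ '%.0f,%.0f,%.0f'%tuple(W[v,u]*1000) for u in (228,260,280,300,330)])
print()
for v in (215,): print([ '%d:%.0f,%.0f,%.0f'%((u,)+tuple(W[v,u]*1000)) for u in range(214,346,3)])
E
```

```text
158 ['693,334,42', '701,267,-5', '698,219,2', '698,172,-3', '696,102,-2']
161 ['686,334,42', '693,266,-1', '692,219,-1', '691,172,-1', '664,102,118']
164 ['682,336,28', '662,251,112', '661,209,112', '660,166,113', '659,102,111']
167 ['658,320,113', '655,251,115', '655,209,114', '653,166,115', '652,102,115']
170 ['650,319,117', '649,251,117', '648,208,115', '646,166,118', '645,102,116']
173 ['645,320,113', '642,251,116', '641,208,117', '640,166,115', '638,103,119']
176 ['638,320,115', '635,251,118', '635,209,115', '634,166,117', '633,103,113']
179 ['631,319,116', '629,251,119', '628,209,116', '627,166,115', '627,103,111']
182 ['625,320,114', '623,251,118', '622,209,114', '621,166,116', '619,103,116']
185 ['619,320,114', '617,252,114', '616,209,115', '615,167,115', '613,103,116']
188 ['612,320,113', '610,251,116', '610,209,114', '608,167,116', '607,103,111']
191 ['606,320,115', '603,251,118', '602,208,123', '605,168,93', '601,103,114']
194 ['599,319,118', '603,257,76', '604,214,64', '605,171,47', '595,104,110']
197 ['593,320,114', '603,263,30', '602,218,31', '601,172,33', '589,104,107'
[... 2121 characters left out ...]
:555,320,107', '232:555,313,109', '235:555,307,106', '238:556,302,99', '241:557,298,87', '244:561,298,47', '247:563,293,32', '250:563,287,27', '253:563,280,29', '256:562,273,31', '259:562,266,30', '262:562,260,28', '265:562,252,32', '268:562,246,27', '271:561,239,32', '274:561,232,35', '277:561,225,31', '280:561,219,28', '283:561,212,27', '286:561,205,27', '289:561,198,29', '292:560,191,32', '295:560,184,29', '298:560,177,31', '301:560,171,29', '304:560,164,29', '307:559,157,32', '310:559,150,31', '313:559,143,31', '316:559,136,36', '319:552,128,98', '322:551,122,101', '325:551,115,104', '328:550,109,107', '331:550,102,107', '334:550,96,109', '337:561,88,-0', '340:561,81,3', '343:561,74,-2']
```

View pics/wcrop.png

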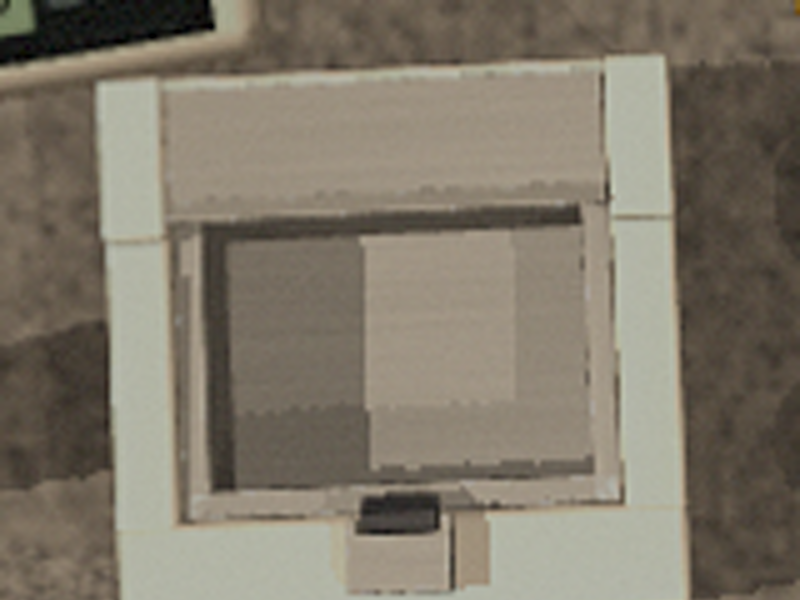

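```bash
python3 - <<'E'
from h import *
np.set_printoptions(precision=4,suppress=True)
from scipy.optimize import minimize
# housing side/edge fits from depth clouds, both cams
for n in ['top','scene']:
    z=np.load(n+'0.npz');W=cloud(n,z['d']).reshape(-1,3);W=W[~np.isnan(W[:,0])]
    X,Y,Z=W.T
    def edge(axis,lohi,rng,side,zr):
        # boundary by bins along other axis
        m=(Z>zr[0])&(Z<zr[1])&(X>.40)&(X<.70)&(Y>.05)&(Y<.37)
        P=W[m]; o=1-axis; b=np.arange(rng[0],rng[1],.008); pts=[]
        for a in b:
            q=P[(P[:,o]>=a)&(P[:,o]<a+.008)]
            q=q[(q[:,axis]>lohi[0])&(q[:,axis]<lohi[1])]
            if len(q)>2: pts.append([a+.004, q[:,axis].max() if side>0 else q[:,axis].min()])
        pts=np.array(pts)
        if len(pts)<4: return None
        k=np.polyfit(pts[:,0],pts[:,1],1); r=pts[:,1]-np.polyval(k,pts[:,0]); g=abs(r)<.004
        k=np.polyfit(pts[g,0],pts[g,1],1)
        return 'slope %.2fdeg'%np.degrees(k[0]), 'at mid %.4f'%np.polyval(k,np.mean(rng)), g.sum()
    print(n)
    print(' outer y+',edge(1,(.31,.35),(.46,.64),1,(.09,.125)))
    print(' outer y-',edge(1,(.08,.12),(.46,.64),-1,(.09,.125)))
    print(' inner y-',edge(1,(.08,.16),(.49,.60),1,(.1035,.125)))
    print(' inner y+',edge(1,(.25,.35),(.49,.60),-1,(.1035,.125)))
    print(' front x-',edge(0,(.41,.45),(.11,.32),-1,(.09,.125)))
    print(' back x+',edge(0,(.64,.68),(.11,.32),1,(.09,.125)))
    print(' lip front',edge(0,(.57,.64),(.14,.29),-1,(.105,.13)))
    m=(Z>.117)&(Z<.132)&(X>.43)&(X<.49)&(Y>.15)&(Y<.28); q=W[m]; print(' catch',q.min(0),q.max(0),cv2.minAreaRect(q[:,:2].astype(np.float32)))
E
```

```text
top
 outer y+ ('slope 1.11deg', 'at mid 0.3362', np.int64(23))
 outer y- ('slope 1.46deg', 'at mid 0.0935', np.int64(23))
 inner y- ('slope 2.19deg', 'at mid 0.1204', np.int64(9))
 inner y+ ('slope -30.70deg', 'at mid 0.2891', np.int64(2))
 front x- ('slope -1.31deg', 'at mid 0.4293', np.int64(27))
 back x+ ('slope -1.31deg', 'at mid 0.6636', np.int64(27))
 lip front ('slope -1.32deg', 'at mid 0.6011', np.int64(19))
 catch [0.44   0.1902 0.1171] [0.4782 0.234  0.1312] ((0.4590868651866913, 0.2120501697063446), (0.0438450463116169, 0.038068737834692), 89.71244049072266)
scene
 outer y+ ('slope 0.98deg', 'at mid 0.3342', np.int64(22))
 outer y- ('slope 1.42deg', 'at mid 0.0884', np.int64(23))
 inner y- ('slope 1.54deg', 'at mid 0.1178', np.int64(12))
 inner y+ ('slope -6.23deg', 'at mid 0.3011', np.int64(8))
 front x- ('slope -1.22deg', 'at mid 0.4304', np.int64(27))
 back x+ ('slope -1.50deg', 'at mid 0.6654', np.int64(25))
 lip front ('slope -1.30deg', 'at mid 0.6033', np.int64(19))
 catch [0.4409 0.186  0.1172] [0.4791 0.2342 0.1307] ((0.4601711332798004, 0.21004252135753632), (0.037969283759593964, 0.04830832779407501), 1.7267733812332153)
```

```bash
cat >> h.py <<'E'
def Rtool(yaw,pitch=0,s=1):
    # lid yaw, pitch>0: +x edge down. tool x = down of lid, tool y = s*lid x
    L=R.from_euler('z',yaw)*R.from_euler('y',pitch)
    M=np.column_stack([[0,0,-1],[s,0,0],[0,-s,0]])  # x,y,z: z=x cross y = (-z)x(x)= -y
    return L*R.from_matrix(M)
def delta(Rt,pt,verbose=True):
    s=bot.read_state(); Rc=R.from_rotvec(s['tcp_rot'])
    rv=(Rc.inv()*Rt).as_rotvec(); dp=Rc.inv().apply(np.array(pt)-s['tool_pos'])*100
    if verbose: print('t %.2f pos'%s['time'],s['tool_pos'].round(4),'turn',rv.round(3),'shift cm',dp.round(2),'F',s['wrist_force'].round(1),'w',round(s['width'],3),'q',s['q'].round(2))
    return rv,dp
E
python3 - <<'E'
from h import *
print(R.from_rotvec(bot.read_state()['tcp_rot']).as_matrix().round(3))
for s in (1,-1): delta(Rtool(0.134,0,s),[.512,-.206,.157+.003+.06])
E
```

```text
[[-0.001  0.28   0.96 ]
 [-0.002  0.96  -0.28 ]
 [-1.    -0.002 -0.   ]]
t 0.10 pos [0.1888 0.6474 0.2289] turn [1.153e+00 1.000e-03 2.000e-03] shift cm [  1.04 -72.87  54.92] F [0.1 0.1 0.1] w 1.003 q [ 1.25  0.26  1.61  0.    1.27 -0.04]
t 0.10 pos [0.1888 0.6474 0.2289] turn [-1.989e+00 -2.000e-03  1.000e-03] shift cm [  1.04 -72.87  54.92] F [0.1 0.1 0.1] w 1.003 q [ 1.25  0.26  1.61  0.    1.27 -0.04]
```

```bash
cat >> h.py <<'E'
def plan(Rt,pt,n,grip):
    s=bot.read_state(); R0=R.from_rotvec(s['tcp_rot']); p0=s['tool_pos']; rv,_=delta(Rt,pt)
    step=R.from_rotvec(rv/n); dw=(np.array(pt)-p0)/n; Rc=R0; out=[]
    for i in range(n):
        d=Rc.inv().apply(dw)*100; out.append([float(x) for x in (rv/n).round(3)]+[float(x) for x in d.round(2)]+[grip]); Rc=Rc*step
    print(out)
E
python3 - <<'E'
from h import *
plan(Rtool(0.134),[.512,-.206,.24],20,1)
E
```

```text
t 0.10 pos [0.1888 0.6474 0.2289] turn [1.153e+00 1.000e-03 2.000e-03] shift cm [ -0.96 -72.87  54.92] F [0.1 0.1 0.1] w 1.003 q [ 1.25  0.26  1.61  0.    1.27 -0.04]
[[0.058, 0.0, 0.0, -0.05, -3.64, 2.75, 1], [0.058, 0.0, 0.0, -0.05, -3.48, 2.95, 1], [0.058, 0.0, 0.0, -0.05, -3.3, 3.15, 1], [0.058, 0.0, 0.0, -0.05, -3.12, 3.33, 1], [0.058, 0.0, 0.0, -0.05, -2.92, 3.51, 1], [0.058, 0.0, 0.0, -0.05, -2.71, 3.67, 1], [0.058, 0.0, 0.0, -0.05, -2.5, 3.82, 1], [0.058, 0.0, 0.0, -0.05, -2.27, 3.96, 1], [0.058, 0.0, 0.0, -0.05, -2.04, 4.08, 1], [0.058, 0.0, 0.0, -0.05, -1.8, 4.19, 1], [0.058, 0.0, 0.0, -0.05, -1.56, 4.29, 1], [0.058, 0.0, 0.0, -0.05, -1.31, 4.37, 1], [0.058, 0.0, 0.0, -0.05, -1.05, 4.44, 1], [0.058, 0.0, 0.0, -0.05, -0.8, 4.49, 1], [0.058, 0.0, 0.0, -0.05, -0.54, 4.53, 1], [0.058, 0.0, 0.0, -0.05, -0.27, 4.55, 1], [0.058, 0.0, 0.0, -0.05, -0.01, 4.56, 1], [0.058, 0.0, 0.0, -0.05, 0.25, 4.56, 1], [0.058, 0.0, 0.0, -0.05, 0.51, 4.53, 1], [0.058, 0.0, 0.0, -0.06, 0.77, 4.5, 1]]
```

>>> arm_command(series=[[[0.058,0,0,-0.2,-3.6,2.8,1],[0.058,0,0,-0.2,-3.5,3.0,1],[0.058,0,0,-0.2,-3.3,3.1,1],[0.058,0,0,-0.2,-3.1,3.3,1],[0.058,0,0,-0.2,-2.9,3.5,1],[0.058,0,0,0,-2.7,3.7,1],[0.058,0,0,0,-2.5,3.8,1],[0.058,0,0,0,-2.3,4.0,1],[0.058,0,0,0,-2.0,4.1,1],[0.058,0,0,0,-1.8,4.2,1]]], newtons=80)

```text
time: 1.1
tool_pos: [0.348, 0.2068, 0.2337]
tcp_rot: [0.676, 1.46, -0.691]
wrist_force: [0.9, -0.9, 0.1]
width: 1.0
```

```bash
python3 - <<'E'
from h import *
plan(Rtool(0.134),[.512,-.206,.24],11,1)
E
```

```text
t 1.10 pos [0.348  0.2068 0.2337] turn [0.561 0.006 0.007] shift cm [ -0.34 -13.85  42.21] F [ 0.9 -0.9  0.1] w 1.0 q [ 0.48 -0.27  2.13 -0.01  1.29 -0.21]
[[0.051, 0.001, 0.001, -0.03, -1.26, 3.84, 1], [0.051, 0.001, 0.001, -0.03, -1.06, 3.9, 1], [0.051, 0.001, 0.001, -0.04, -0.86, 3.95, 1], [0.051, 0.001, 0.001, -0.04, -0.66, 3.98, 1], [0.051, 0.001, 0.001, -0.04, -0.46, 4.01, 1], [0.051, 0.001, 0.001, -0.04, -0.25, 4.03, 1], [0.051, 0.001, 0.001, -0.05, -0.04, 4.04, 1], [0.051, 0.001, 0.001, -0.05, 0.16, 4.03, 1], [0.051, 0.001, 0.001, -0.05, 0.37, 4.02, 1], [0.051, 0.001, 0.001, -0.05, 0.57, 4.0, 1], [0.051, 0.001, 0.001, -0.06, 0.77, 3.96, 1]]
```

>>> arm_command(series=[[[0.056,0,0,0,-1.3,4.2,1],[0.056,0,0,0,-1.1,4.3,1],[0.056,0,0,0,-0.9,4.3,1],[0.056,0,0,0,-0.6,4.4,1],[0.056,0,0,0,-0.4,4.4,1],[0.056,0,0,0,-0.2,4.4,1],[0.056,0,0,0,0.1,4.4,1],[0.056,0,0,0,0.3,4.4,1],[0.056,0,0,0,0.5,4.2,1],[0.056,0,0,0,0.8,2.5,1]]])

```text
time: 2.1
tool_pos: [0.5029, -0.2051, 0.2338]
tcp_rot: [1.123, 1.256, -1.137]
wrist_force: [1.0, 0.7, 0.7]
width: 1.004
```

```bash
python3 - <<'E'
from h import *
delta(Rtool(0.134),[.512,-.206,.24])
delta(Rtool(0.134),[.512,-.206,.160])
E
```

```text
t 2.10 pos [ 0.5029 -0.2051  0.2338] turn [-0.027  0.007  0.005] shift cm [-0.62  0.89  0.19] F [1.  0.7 0.7] w 1.004 q [-0.43  0.01  1.88 -0.01  1.25 -0.53]
t 2.10 pos [ 0.5029 -0.2051  0.2338] turn [-0.027  0.007  0.005] shift cm [7.38 0.93 0.13] F [1.  0.7 0.7] w 1.004 q [-0.43  0.01  1.88 -0.01  1.25 -0.53]
```

>>> arm_command(series=[[[-0.027,0.007,0.005,1.0,0.9,0.1,1],[0,0,0,1,0,0,1],[0,0,0,0,0,0,1]]])

```text
time: 2.4
tool_pos: [0.5119, -0.2074, 0.2105]
tcp_rot: [1.112, 1.272, -1.112]
wrist_force: [-0.7, 1.8, -0.8]
width: 0.994
```

```bash
python3 - <<'E'
from h import *
delta(Rtool(0.134),[.512,-.206,.160])
for n in('top','scene'):
    p,d=cap(n,n+'1')
    c=p[165:285,405:535] if n=='top' else p[250:450,270:490]
    cv2.imwrite('pics/c1%s.png'%n,cv2.resize(c,None,fx=3,fy=3,interpolation=cv2.INTER_CUBIC)[:600,:800])
E
```

```text
t 2.40 pos [ 0.5119 -0.2074  0.2105] turn [-0.002 -0.002  0.002] shift cm [ 5.05  0.04 -0.13] F [-0.7  1.8 -0.8] w 0.994 q [-0.43  0.05  1.89  0.    1.21 -0.56]
```

View pics/c1scene.png

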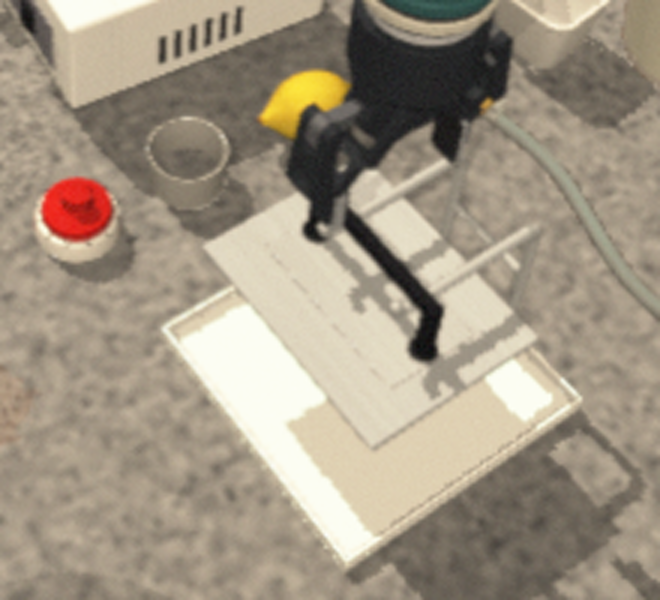

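The open fingers straddle the bar (crop about (330,190)) in the correct orientation. I'll descend and close.

>>> arm_command(series=[[[0,0,0,1.5,0,-0.1,1],[0,0,0,1.5,0,0,1],[0,0,0,1.3,0,0,1],[0,0,0,0.5,0,0,1],[0,0,0,0,0,0,1]]])

```text
time: 3.0
tool_pos: [0.5112, -0.2025, 0.16]
tcp_rot: [1.108, 1.272, -1.107]
wrist_force: [-0.1, 0.1, 0.1]
width: 1.001
```

```bash
python3 - <<'E'
from h import *
delta(Rtool(0.134),[.512,-.206,.160])
E
```

```text
t 3.00 pos [ 0.5112 -0.2025  0.16  ] turn [ 0.003 -0.001  0.   ] shift cm [0.   0.03 0.36] F [-0.1  0.1  0.1] w 1.001 q [-0.42  0.08  1.95  0.    1.11 -0.56]
```

>>> arm_command(series=[[[0,0,0,0,0,0.35,1],[0,0,0,0,0,0,0],[0,0,0,0,0,0,0],[0,0,0,0,0,0,0],[0,0,0,0,0,0,0],[0,0,0,0,0,0,0],[0,0,0,0,0,0,0],[0,0,0,0,0,0,0]]])

```text
time: 3.8
tool_pos: [0.5132, -0.2072, 0.1621]
tcp_rot: [1.109, 1.268, -1.106]
wrist_force: [-0.4, 0.0, -1.3]
width: 0.039
```

```bash
python3 - <<'E'
from h import *
delta(Rtool(0.134),[.512,-.206,.160])
E
```

```text
t 3.80 pos [ 0.5132 -0.2072  0.1621] turn [ 0.003  0.    -0.003] shift cm [ 0.21 -0.1  -0.14] F [-0.4  0.  -1.3] w 0.039 q [-0.43  0.09  1.94  0.    1.11 -0.57]
```

Width reads 0.039, less than the 0.118 expected for a 10 mm bar. I'll look before moving.

```bash
python3 - <<'E'
from h import *
for n in('top','scene'):
    p,d=cap(n,n+'2')
    c=p[165:285,405:535] if n=='top' else p[270:390,330:470]
    cv2.imwrite('pics/c2%s.png'%n,cv2.resize(c,None,fx=5,fy=5,interpolation=cv2.INTER_CUBIC)[:600,:800])
print(bot.read_state()['width'])
E
```

```text
0.03495789509532866
```

View pics/c2scene.png

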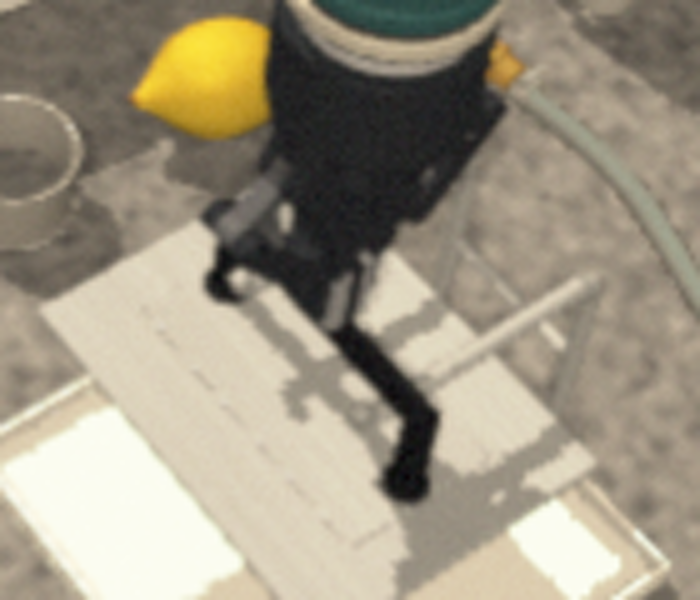

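View pics/c2top.png

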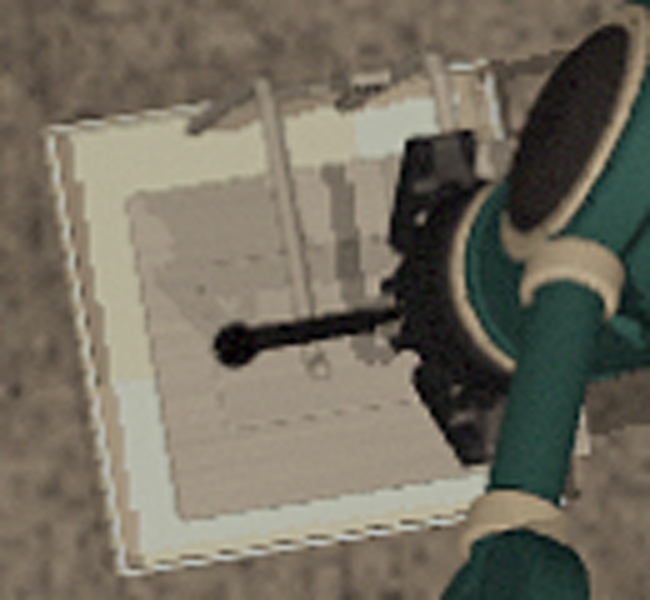

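The fingers are on the bar's middle, with the bar visible on both sides of them. I'll lift and check the force.

>>> arm_command(series=[[[0,0,0,-0.5,0,0,0],[0,0,0,-0.6,0,0,0],[0,0,0,-0.6,0,0,0],[0,0,0,0,0,0,0]]])

```text
time: 4.3
tool_pos: [0.512, -0.2067, 0.1789]
tcp_rot: [1.109, 1.272, -1.108]
wrist_force: [0.2, -0.0, -1.8]
width: 0.034
```

```bash
python3 - <<'E'
from h import *
delta(Rtool(0.134),[.512,-.206,.180])
p,d=cap('scene','scene3')
c=p[250:400,310:490]
cv2.imwrite('pics/c3.png',cv2.resize(c,None,fx=4,fy=4,interpolation=cv2.INTER_CUBIC))
W=cloud('scene',d);X,Y,Z=W[...,0],W[...,1],W[...,2]
m=(X>.4)&(X<.6)&(Y<-.12)&(Y>-.32)&(Z>.09)&(Z<.15)
from numpy.linalg import lstsq
P=W[m]; h=np.histogram(P[:,2],np.arange(.09,.15,.004)); print(h[0],h[1].round(3))
m=(X>.44)&(X<.48)&(Y<-.15)&(Y>-.27)&(Z>.09)&(Z<.15);P=W[m]
k=lstsq(np.c_[P[:,:2]-[.46,-.21],np.ones(len(P))],P[:,2],rcond=None)[0];print(k)
E
```

```text
t 4.30 pos [ 0.512  -0.2067  0.1789] turn [ 0.003 -0.001  0.   ] shift cm [-0.11  0.01 -0.07] F [ 0.2 -0.  -1.8] w 0.034 q [-0.43  0.07  1.92  0.    1.15 -0.57]
[   0    0    0    0    0    0    0   29 1450 2705  216   23   14   47] [0.09  0.094 0.098 0.102 0.106 0.11  0.114 0.118 0.122 0.126 0.13  0.134
 0.138 0.142 0.146]
[0.03229203 0.00959861 0.12618604]
```

View pics/c3.png

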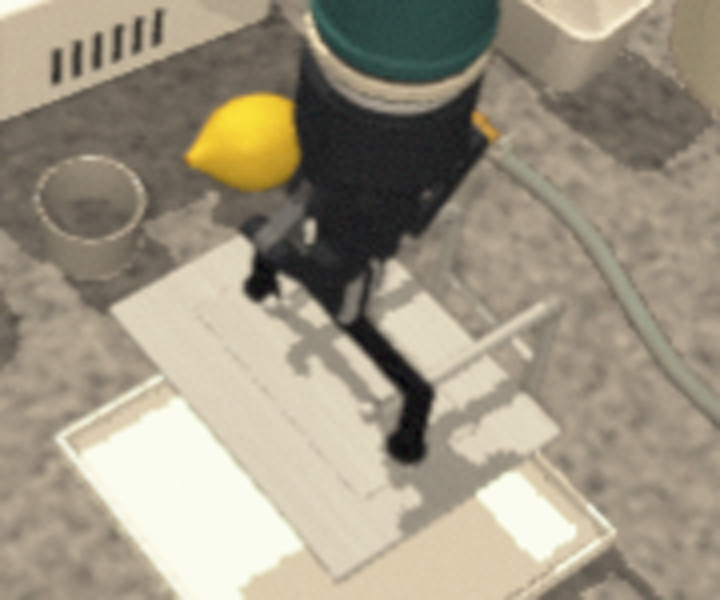

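The lid hangs level, with its plate at z≈0.126, about 17 mm up. Next I'll draw it forward along tool -y.

>>> arm_command(series=[[[0,0,0,0,-1,0,0],[0,0,0,0,-2,0,0],[0,0,0,0,-2,0,0],[0,0,0,0,-2,0,0],[0,0,0,0,-2,0,0],[0,0,0,0,-2,0,0],[0,0,0,0,-1,0,0],[0,0,0,0,0,0,0]]])

```text
time: 5.15
tool_pos: [0.3834, -0.2223, 0.1763]
tcp_rot: [1.107, 1.277, -1.109]
wrist_force: [0.2, -0.3, -2.5]
width: 0.032
```

```bash
python3 - <<'E'
from h import *
delta(Rtool(0.134),np.array([.512,-.206,.180])-.115*np.array([.991,.134,0]))
E
```

```text
t 5.15 pos [ 0.3834 -0.2223  0.1763] turn [ 0.004 -0.004  0.005] shift cm [-0.38  1.46  0.11] F [ 0.2 -0.3 -2.5] w 0.032 q [-0.58 -0.14  2.13 -0.    1.15 -0.72]
```

>>> arm_command(series=[[[0,0,0,-2,0,0,0],[0,0,0,-3,0,0,0],[0,0,0,-3,0,-1,0],[0,0,0,0,0,-2,0],[0,0,0,0,0,0,0]]])

```text
time: 5.65
tool_pos: [0.3812, -0.1918, 0.2588]
tcp_rot: [1.11, 1.277, -1.109]
wrist_force: [-0.6, 0.1, -3.3]
width: 0.034
```

```bash
python3 - <<'E'
from h import *
plan(Rtool(0.023),[.51,.213,.26],14,0)
E
```

```text
t 5.65 pos [ 0.3812 -0.1918  0.2588] turn [ 0.113 -0.005  0.004] shift cm [ 2.000e-02  1.824e+01 -3.837e+01] F [-0.6  0.1 -3.3] w 0.034 q [-0.53 -0.24  2.06  0.    1.33 -0.66]
[[0.008, -0.0, 0.0, 0.0, 1.3, -2.74, 0], [0.008, -0.0, 0.0, 0.0, 1.28, -2.75, 0], [0.008, -0.0, 0.0, 0.0, 1.26, -2.76, 0], [0.008, -0.0, 0.0, -0.0, 1.24, -2.77, 0], [0.008, -0.0, 0.0, -0.0, 1.21, -2.78, 0], [0.008, -0.0, 0.0, -0.0, 1.19, -2.79, 0], [0.008, -0.0, 0.0, -0.0, 1.17, -2.8, 0], [0.008, -0.0, 0.0, -0.0, 1.15, -2.81, 0], [0.008, -0.0, 0.0, -0.0, 1.12, -2.82, 0], [0.008, -0.0, 0.0, -0.0, 1.1, -2.83, 0], [0.008, -0.0, 0.0, -0.01, 1.08, -2.84, 0], [0.008, -0.0, 0.0, -0.01, 1.06, -2.84, 0], [0.008, -0.0, 0.0, -0.01, 1.03, -2.85, 0], [0.008, -0.0, 0.0, -0.01, 1.01, -2.86, 0]]
```

>>> arm_command(series=[[[0.008,0,0,0,1.3,-2.7,0],[0.008,0,0,0,1.3,-2.8,0],[0.008,0,0,0,1.3,-2.8,0],[0.008,0,0,0,1.2,-2.8,0],[0.008,0,0,0,1.2,-2.8,0],[0.008,0,0,0,1.2,-2.8,0],[0.008,0,0,0,1.2,-2.8,0],[0.008,0,0,0,1.2,-2.8,0],[0.008,0,0,0,1.1,-2.8,0],[0.008,0,0,0,1.1,-2.8,0]]])

```text
time: 6.65
tool_pos: [0.4837, 0.103, 0.2563]
tcp_rot: [1.171, 1.23, -1.173]
wrist_force: [0.6, -0.3, -2.4]
width: 0.033
```

```bash
python3 - <<'E'
from h import *
plan(Rtool(0.023),[.51,.213,.26],4,0)
E
```

```text
t 6.65 pos [0.4837 0.103  0.2563] turn [ 0.027  0.002 -0.001] shift cm [ -0.39   3.18 -10.85] F [ 0.6 -0.3 -2.4] w 0.033 q [ 0.16 -0.1   1.95 -0.    1.29  0.11]
[[0.007, 0.001, -0.0, -0.1, 0.79, -2.71, 0], [0.007, 0.001, -0.0, -0.1, 0.78, -2.72, 0], [0.007, 0.001, -0.0, -0.09, 0.76, -2.72, 0], [0.007, 0.001, -0.0, -0.09, 0.74, -2.73, 0]]
```

>>> arm_command(series=[[[0.007,0,0,-0.1,0.8,-2.7,0],[0.007,0,0,-0.1,0.8,-2.7,0],[0.007,0,0,-0.1,0.8,-2.7,0],[0.007,0,0,0,0.7,-2.2,0],[0,0,-0.06,0,0,0,0],[0,0,-0.07,0,0,0,0],[0,0,-0.07,0,0,0,0],[0,0,0,0,0,0,0],[0,0,0,0,0,0,0]]])

```text
time: 7.55
tool_pos: [0.5177, 0.2178, 0.251]
tcp_rot: [1.078, 1.368, -1.339]
wrist_force: [0.5, 0.1, -1.8]
width: 0.032
```

```bash
python3 - <<'E'
from h import *
delta(Rtool(0.023,.2),[.51,.213,.26])
for n in('top','scene'): cap(n,n+'4')
E
```

```text
t 7.55 pos [0.5177 0.2178 0.251 ] turn [0.007 0.005 0.006] shift cm [-0.72 -0.95  0.46] F [ 0.5  0.1 -1.8] w 0.032 q [0.32 0.17 1.69 0.06 1.48 0.28]
```

View pics/scene4.png

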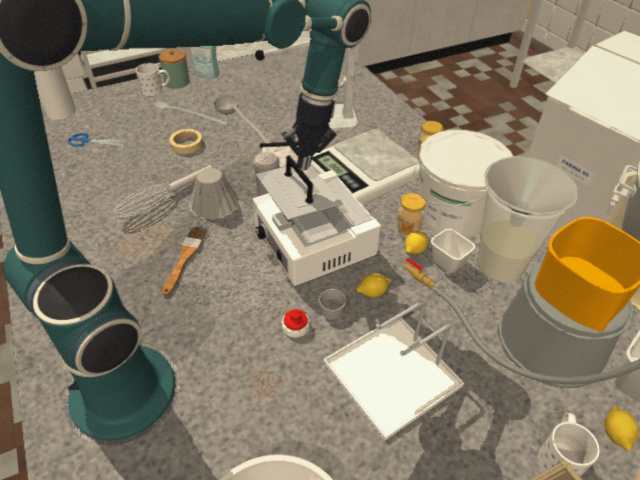

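View pics/top4.png

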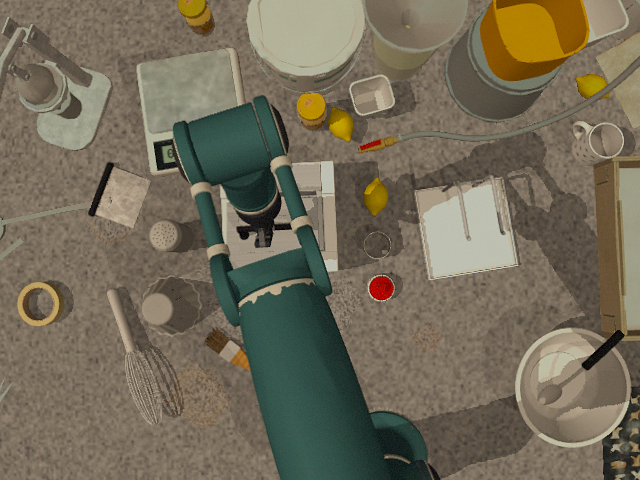

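The lid is held and tilted over the warmer, at about (295,190) in the scene view. The stand is empty and the bystanders haven't moved. I'll measure the lid in the hand.

```bash
cat >> h.py <<'E'
def lidfit(n,d,zmin=.15,T=0.058,show=True):
    W=cloud(n,d); s=bot.read_state(); Rc=R.from_rotvec(s['tcp_rot']); p=s['tool_pos']
    M=np.column_stack([[0,0,-1],[1,0,0],[0,-1,0]]); L=Rc*R.from_matrix(M).inv()   # nominal lid rot
    o=p-L.apply([0,0,T]); Q=L.inv().apply((W.reshape(-1,3)-o)).reshape(W.shape)
    m=(abs(Q[...,2]-.007)<.012)&(abs(Q[...,0])<.1)&(abs(Q[...,1])<.12)&(W[...,2]>zmin)
    m2=cv2.morphologyEx(m.astype(np.uint8),cv2.MORPH_OPEN,np.ones((3,3)))>0
    P=Q[m2]; k=np.linalg.lstsq(np.c_[P[:,:2],np.ones(len(P))],P[:,2],rcond=None)[0]
    print(n,len(P),'plane slope x,y, z0',k.round(4),'rect',cv2.minAreaRect(P[:,:2].astype(np.float32)),'lo',np.percentile(P,.5,axis=0).round(4),'hi',np.percentile(P,99.5,axis=0).round(4))
    dark=W[(np.abs(Q[...,2]-.053)<.012)&(abs(Q[...,0])<.02)&(abs(Q[...,1])<.08)]
    return Q,m2
E
python3 - <<'E'
from h import *
for n in('scene','top'):
    z=np.load(n+'4.npz'); Q,m=lidfit(n,z['d'])
    pts=Q[(np.abs(Q[...,2]-.053)<.011)&(abs(Q[...,0])<.012)&(abs(Q[...,1])<.09)]
    print('bar y', np.percentile(pts[:,1],[1,99]).round(4),'x',np.percentile(pts[:,0],[2,50,98]).round(4),len(pts))
    cv2.imwrite(f'pics/m4{n}.png',np.where(m[...,None],[0,0,255],z['p']).astype(np.uint8)[130:290,200:400])
E
```

```text
scene 2345 plane slope x,y, z0 [0.1347 0.005  0.0053] rect ((0.001521185040473938, -0.00044811517000198364), (0.18514341115951538, 0.14025281369686127), 89.70726013183594) lo [-0.0648 -0.0914 -0.0046] hi [0.0697 0.0875 0.0164]
bar y [-0.0632  0.0576] x [-0.0116 -0.0088 -0.0014] 244
top 2570 plane slope x,y, z0 [ 0.0222 -0.0022  0.005 ] rect ((0.003634221851825714, 0.00121268630027771), (0.18083950877189636, 0.13593700528144836), 89.93860626220703) lo [-0.06   -0.0887 -0.0007] hi [0.0697 0.091  0.0115]
bar y [-0.0393  0.061 ] x [-0.0056 -0.0022  0.0045] 223
```

```bash
python3 - <<'E'
from h import *
from scipy.optimize import least_squares
for n in('scene','top'):
    z=np.load(n+'4.npz'); W=cloud(n,z['d']); X,Y,Z=W[...,0],W[...,1],W[...,2]
    c=z['p'][140:280,220:380]; cv2.imwrite(f'pics/c4{n}.png',cv2.resize(c,None,fx=4,fy=4,interpolation=cv2.INTER_CUBIC))
    for lo,hi in ((.43,.49),(.55,.60),(.43,.6)):
        m=(X>lo)&(X<hi)&(Y>.13)&(Y<.30)&(Z>.15)&(Z<.235);P=W[m]
        A=lambda k:(P[:,:2]-[.515,.215])@k[:2]+k[2]-P[:,2]
        k=least_squares(A,[-.2,0,.19],loss='soft_l1',f_scale=.002).x; print(n,lo,len(P),k.round(4))
E
```

```text
scene 0.43 1087 [-0.0284 -0.0039  0.2011]
scene 0.55 444 [-0.0688 -0.0036  0.1987]
scene 0.43 2479 [-0.0649 -0.0014  0.1995]
top 0.43 1018 [-0.1322 -0.0158  0.2004]
top 0.55 286 [-0.1921 -0.007   0.1983]
top 0.43 2361 [-0.1821 -0.0099  0.1983]
```

View pics/c4scene.png

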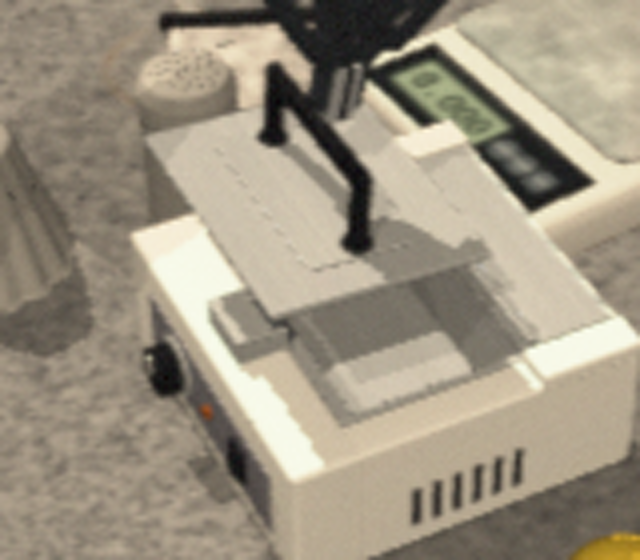

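```bash
cat >> h.py <<'E'
from scipy.optimize import least_squares
def slope(n,d,xr=(.43,.6),yr=(.13,.3),zr=(.15,.235),c=(.515,.215)):
    W=cloud(n,d); X,Y,Z=W[...,0],W[...,1],W[...,2]
    m=(X>xr[0])&(X<xr[1])&(Y>yr[0])&(Y<yr[1])&(Z>zr[0])&(Z<zr[1]);P=W[m]
    A=lambda k:(P[:,:2]-list(c))@k[:2]+k[2]-P[:,2]
    k=least_squares(A,[-.2,0,.19],loss='soft_l1',f_scale=.002).x; print(n,'t',bot.read_state()['time'],len(P),k.round(4))
E
python3 - <<'E'
from h import *
for n in('top','scene','top','scene'):
    p,d=cap(n,n+'5'); slope(n,d)
delta(Rtool(0.023,.2),[.51,.213,.26])
z=np.load('scene5.npz');c=z['p'][100:260,220:380]; cv2.imwrite(f'pics/c5scene.png',cv2.resize(c,None,fx=3.7,fy=3.7,interpolation=cv2.INTER_CUBIC))
E
```

```text
top t 7.7 2262 [0.6425 0.013  0.2037]
scene t 7.75 1769 [ 0.8628 -0.0011  0.2043]
top t 7.8 638 [0.5218 0.0067 0.1759]
scene t 7.85 0 [-0.2   0.    0.19]
t 7.85 pos [0.5168 0.2178 0.253 ] turn [0.007 0.004 0.004] shift cm [-0.54 -0.82  0.46] F [0.5 0.6 0.5] w -0.005 q [0.32 0.17 1.69 0.06 1.48 0.28]
```

View pics/c5scene.png

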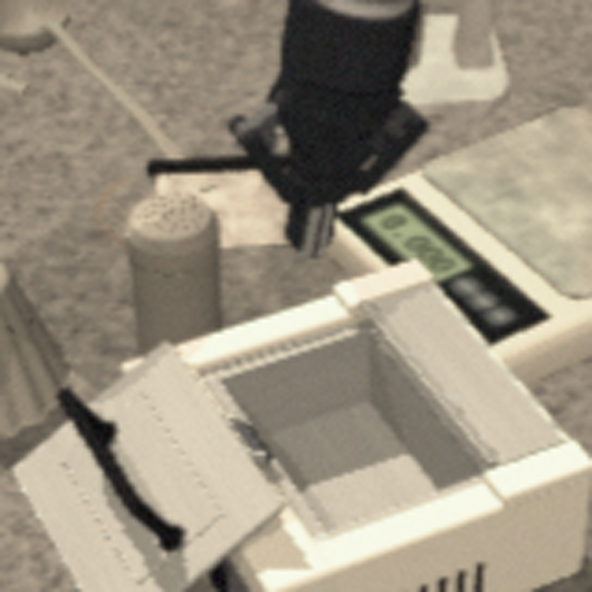

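The lid slipped out of the fingers: the grip had been only on the bar's upper edge, which explains the small width. I'll let it come to rest and see where it lies.

>>> arm_command(series=[[[0,0,0,-2,0,0,1],[0,0,0,-2,0,0,1],[0,0,0,0,0,0,1],[0,0,0,0,0,0,1],[0,0,0,0,0,0,1]]])

```text
time: 8.35
tool_pos: [0.5232, 0.218, 0.2947]
tcp_rot: [1.081, 1.366, -1.334]
wrist_force: [-0.1, 0.4, -0.2]
width: 0.847
```

```bash
python3 - <<'E'
from h import *
for n in('top','scene'):
    p,d=cap(n,n+'6')
E
```

View pics/scene6.png

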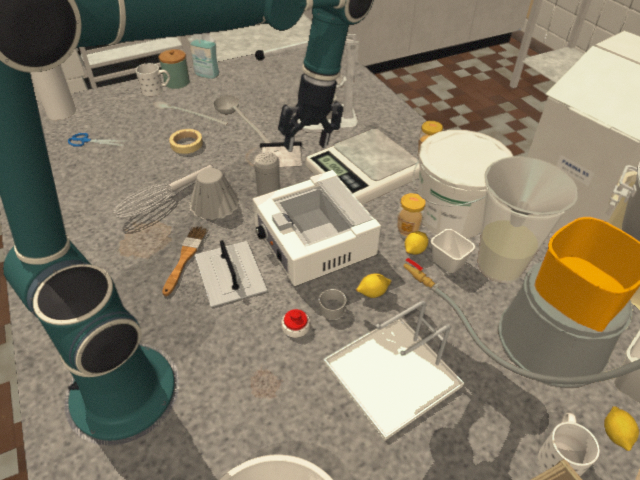

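View pics/top6.png

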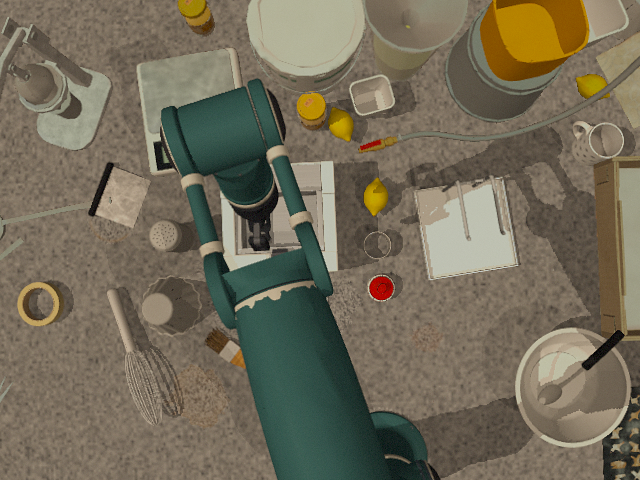

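The lid landed flat on the table, handle up, at about (230,270) in the scene view, and the bystanders are undisturbed. Before regripping, I'll measure where the fingertips really are relative to the TCP.

```bash
python3 - <<'E'
from h import *
# fingertips: scene5 (closed)
for tag,w in (('scene5',None),('scene6',None),('top5',None)):
    z=np.load(tag+'.npz'); W=cloud(tag[:-1],z['d'])
    if tag.endswith('5'): p=np.array([.5168,.2178,.2525]); rv=None
    s=bot.read_state()
    if tag=='scene6': p=s['tool_pos']
    Rc=R.from_rotvec(s['tcp_rot'])
    Q=Rc.inv().apply(W.reshape(-1,3)-p).reshape(W.shape)
    m=(abs(Q[...,1])<.07)&(abs(Q[...,2])<.03)&(Q[...,0]>-.08)&(Q[...,0]<.05)
    P=Q[m]; print(tag,len(P),'x range',np.percentile(P[:,0],[50,90,95,99,100]).round(4))
    h=np.histogram(P[:,0],np.arange(-.05,.05,.005));print(dict(zip((h[1][:-1]*1000).round().astype(int).tolist(),h[0].tolist())))
    if tag!='top5':
        t=P[P[:,0]>np.percentile(P[:,0],93)]; print(t.mean(0).round(4), 'y',t[:,1].min(),t[:,1].max())
# lid on table
z=np.load('scene6.npz'); W=cloud('scene',z['d']);X,Y,Z=W[...,0],W[...,1],W[...,2];p=z['p']
d_=(p.max(2)<50)&(X>.2)&(X<.43)&(Y>.1)&(Y<.33)&(Z>.03)&(Z<.08);P=W[d_];print('bar',len(P),P.mean(0),P.min(0),P.max(0)); print(cv2.minAreaRect(P[:,:2].astype(np.float32)), np.percentile(P[:,2],[50,90,97]))
u,s_,vt=np.linalg.svd(P[:,:2]-P[:,:2].mean(0)); print(vt[0])
c=p[170:310,180:340]; cv2.imwrite('pics/c6.png',cv2.resize(c,None,fx=4,fy=4,interpolation=cv2.INTER_CUBIC))
br=(p.min(2)>105)&(X>.2)&(X<.43)&(Y>.08)&(Y<.34)&(Z>.002)&(Z<.018); br=cv2.morphologyEx(br.astype(np.uint8),cv2.MORPH_OPEN,np.ones((3,3)))
nn,l,st,_=cv2.connectedComponentsWithStats(br);k=1+st[1:,4].argmax();P=W[l==k];print('plate',len(P),cv2.minAreaRect(P[:,:2].astype(np.float32)),np.median(P[:,2]))
E
```

```text
scene5 624 x range [-0.0567 -0.019  -0.0126 -0.0055 -0.0015]
{-50: 41, -45: 15, -40: 21, -35: 30, -30: 27, -25: 23, -20: 26, -15: 22, -10: 14, -5: 6, 0: 0, 5: 0, 10: 0, 15: 0, 20: 0, 25: 0, 30: 0, 35: 0, 40: 0}
[-0.0098 -0.0021  0.0074] y -0.012431661242621397 0.013790396821672294
scene6 728 x range [-0.0616 -0.0249 -0.0201 -0.0156 -0.0114]
{-50: 41, -45: 41, -40: 37, -35: 38, -30: 36, -25: 39, -20: 30, -15: 6, -10: 0, -5: 0, 0: 0, 5: 0, 10: 0, 15: 0, 20: 0, 25: 0, 30: 0, 35: 0, 40: 0}
[-0.0183  0.0086  0.0044] y -0.05029223850523764 0.053065672501225805
top5 95 x range [-0.0591 -0.0178 -0.0053 -0.0038 -0.0025]
{-50: 6, -45: 0, -40: 1, -35: 1, -30: 0, -25: 2, -20: 4, -15: 2, -10: 2, -5: 5, 0: 0, 5: 0, 10: 0, 15: 0, 20: 0, 25: 0, 30: 0, 35: 0, 40: 0}
bar 223 [0.35946309 0.20673876 0.05925249] [0.30325625 0.14600352 0.03017377] [0.42953247 0.26548412 0.07611592]
((0.3645760416984558, 0.2074403315782547), (0.12651756405830383, 0.11905587464570999), 1.9066600799560547) [0.05951491 0.070249   0.07340493]
[-0.93769721 -0.34745352]
plate 2667 ((0.313424676656723, 0.2099849283695221), (0.1861666887998581, 0.1414581537246704), 84.77488708496094) 0.0062047419350078625
```

View pics/c6.png

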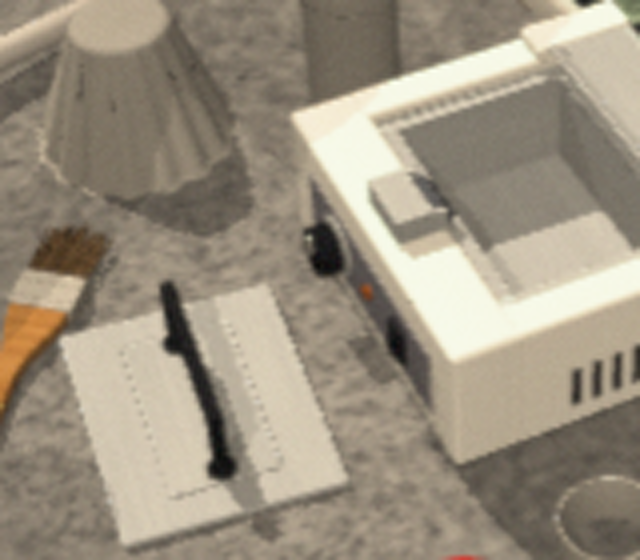

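```bash
python3 - <<'E'
from h import *
print(bot.finger_overhang)
# independent check with first-approach images (gripper level, open): scene2 closed at TCP .162
for tag,p in (('scene1',[.5119,-.2074,.2105]),('scene4',[.5177,.2178,.252])):
    W=cloud('scene',np.load(tag+'.npz')['d']); pic=np.load(tag+'.npz')['p']
    Rc=Rtool(.134) if tag=='scene1' else Rtool(.023,.2)
    Q=Rc.inv().apply(W.reshape(-1,3)-p).reshape(W.shape)
    m=(abs(Q[...,1])<.07)&(abs(Q[...,2])<.03)&(Q[...,0]>-.08)&(Q[...,0]<.06)
    h=np.histogram(Q[m][:,0],np.arange(-.05,.06,.005));print(tag,dict(zip((h[1][:-1]*1000).round().astype(int).tolist(),h[0].tolist())))
E
```

```text
0.022
scene1 {-50: 32, -45: 40, -40: 42, -35: 34, -30: 46, -25: 32, -20: 19, -15: 3, -10: 0, -5: 0, 0: 0, 5: 0, 10: 0, 15: 0, 20: 0, 25: 0, 30: 0, 35: 0, 40: 9, 45: 118, 50: 46}
scene4 {-50: 43, -45: 27, -40: 19, -35: 28, -30: 26, -25: 31, -20: 23, -15: 27, -10: 18, -5: 23, 0: 56, 5: 20, 10: 12, 15: 0, 20: 0, 25: 0, 30: 0, 35: 0, 40: 40, 45: 204, 50: 252}
```

The closed fingertips measure at the reported TCP itself. That is about 20 mm short of the stated overhang and explains the slip. I'll go by the measurement: the real grasp point is about 19 mm behind the reported TCP. Next is the lid's pose on the table.

```bash
python3 - <<'E'
from h import *
z=np.load('scene6.npz'); W=cloud('scene',z['d']);X,Y,Z=W[...,0],W[...,1],W[...,2];p=z['p']
yaw=np.radians(-5.2); c=np.array([.3134,.21,0]); Q=R.from_euler('z',-yaw).apply(W.reshape(-1,3)-c).reshape(W.shape)
m=(p.max(2)<60)&(abs(Q[...,0])<.03)&(abs(Q[...,1])<.09)&(Z>.046)&(Z<.07); P=Q[m]; print(len(P),P.mean(0),np.percentile(P,[1,50,99],axis=0).round(4))
print(np.polyfit(P[:,1],P[:,0],1))
# plate fit by height
m=(Q[...,2]>.0035)&(Q[...,2]<.013)&(abs(Q[...,0])<.09)&(abs(Q[...,1])<.11)&(p.min(2)>95); m=cv2.morphologyEx(m.astype(np.uint8),cv2.MORPH_OPEN,np.ones((3,3)))>0
P=Q[m];print(len(P),cv2.minAreaRect(P[:,:2].astype(np.float32)))
# body distance check in scene5 along tool x: width of dark stuff
W5=cloud('scene',np.load('scene5.npz')['d']);Rc=Rtool(.023,.2);Q=Rc.inv().apply(W5.reshape(-1,3)-[.5168,.2178,.2525])
for a in range(-120,0,10):
    t=Q[(Q[:,0]>a/1e3)&(Q[:,0]<a/1e3+.01)&(abs(Q[:,1])<.08)&(abs(Q[:,2])<.08)]
    if len(t): print(a,len(t),'y %.3f %.3f z %.3f %.3f'%(t[:,1].min(),t[:,1].max(),t[:,2].min(),t[:,2].max()))
for yy in(0,):delta(Rtool(yaw),[.3134,.21,.15])
E
```

```text
125 [-0.00184293 -0.00924154  0.05850276] [[-0.0055 -0.0634  0.0487]
 [-0.002  -0.0119  0.0588]
 [ 0.0026  0.0554  0.0637]]
[-0.01048428 -0.00193982]
1941 ((-0.0012215524911880493, -0.0035071298480033875), (0.17923779785633087, 0.1388731598854065), 89.91414642333984)
-120 130 y -0.041 0.043 z -0.008 0.020
-110 185 y -0.051 0.051 z -0.006 0.025
-100 217 y -0.060 0.064 z -0.012 0.021
-90 173 y -0.059 0.062 z -0.011 0.020
-80 145 y -0.049 0.057 z -0.014 0.021
-70 119 y -0.045 0.047 z -0.017 0.018
-60 134 y -0.037 0.044 z -0.011 0.016
-50 56 y -0.027 0.033 z 0.005 0.016
-40 51 y -0.013 0.016 z -0.005 0.014
-30 50 y -0.013 0.016 z -0.007 0.014
-20 48 y -0.013 0.015 z -0.007 0.015
-10 20 y -0.009 0.011 z -0.003 0.014
t 8.45 pos [0.5229 0.2179 0.2941] turn [0.122 0.014 0.202] shift cm [ 18.33 -17.63   0.1 ] F [-0.3 -0.2 -0.6] w 0.99 q [0.32 0.16 1.63 0.05 1.55 0.28]
```

```bash
python3 - <<'E'
from h import *
plan(Rtool(-.09),[.3115,.2075,.20],7,1)
E
```

```text
t 8.45 pos [0.5229 0.2179 0.2941] turn [0.121 0.014 0.202] shift cm [ 13.48 -18.83   0.36] F [-0.3 -0.2 -0.6] w 0.99 q [0.32 0.16 1.63 0.05 1.55 0.28]
[[0.017, 0.002, 0.029, 1.93, -2.69, 0.05, 1], [0.017, 0.002, 0.029, 1.85, -2.74, 0.1, 1], [0.017, 0.002, 0.029, 1.77, -2.79, 0.15, 1], [0.017, 0.002, 0.029, 1.68, -2.84, 0.21, 1], [0.017, 0.002, 0.029, 1.6, -2.88, 0.26, 1], [0.017, 0.002, 0.029, 1.52, -2.92, 0.31, 1], [0.017, 0.002, 0.029, 1.43, -2.96, 0.37, 1]]
```

>>> arm_command(series=[[[0.017,0.002,0.03,1.5,-2.7,0.1,1],[0.017,0.002,0.03,1.7,-2.7,0.1,1],[0.017,0.002,0.03,1.7,-2.8,0.2,1],[0.017,0.002,0.03,1.7,-2.8,0.2,1],[0.017,0.002,0.03,1.6,-2.9,0.3,1],[0.017,0.002,0.03,1.5,-2.5,0.3,1],[0.017,0.002,0.02,0,-1,0.3,1],[0,0,0,0,0,0,1],[0,0,0,0,0,0,1]]])

```text
time: 9.35
tool_pos: [0.327, 0.2023, 0.2059]
tcp_rot: [1.271, 1.165, -1.284]
wrist_force: [0.1, 0.4, 0.7]
width: 1.002
```

```bash
python3 - <<'E'
from h import *
plan(Rtool(-.09),[.3115,.2075,.10],6,1)
E
```

```text
t 9.35 pos [0.327  0.2023 0.2059] turn [-0.003  0.005  0.006] shift cm [10.6  -1.53 -0.43] F [0.1 0.4 0.7] w 1.002 q [ 0.49 -0.29  2.2  -0.    1.24  0.58]
[[-0.001, 0.001, 0.001, 1.77, -0.25, -0.07, 1], [-0.001, 0.001, 0.001, 1.77, -0.26, -0.07, 1], [-0.001, 0.001, 0.001, 1.77, -0.26, -0.07, 1], [-0.001, 0.001, 0.001, 1.77, -0.26, -0.07, 1], [-0.001, 0.001, 0.001, 1.77, -0.26, -0.07, 1], [-0.001, 0.001, 0.001, 1.77, -0.26, -0.06, 1]]
```

>>> arm_command(series=[[[0,0.005,0.006,1.8,-0.4,-0.1,1],[0,0,0,1.8,-0.4,-0.1,1],[0,0,0,1.8,-0.4,-0.1,1],[0,0,0,1.8,-0.3,-0.1,1],[0,0,0,1.5,0,0,1],[0,0,0,0,0,0,1]]])

```text
time: 9.95
tool_pos: [0.3203, 0.2102, 0.119]
tcp_rot: [1.283, 1.162, -1.273]
wrist_force: [-0.2, -0.5, 0.5]
width: 0.998
```

```bash
python3 - <<'E'
from h import *
delta(Rtool(-.09),[.3115,.2075,.033])
p,d=cap('scene','scene7')
c=p[170:310,150:330]; cv2.imwrite('pics/c7.png',cv2.resize(c,None,fx=4,fy=4,interpolation=cv2.INTER_CUBIC))
E
```

```text
t 9.95 pos [0.3203 0.2102 0.119 ] turn [-0.004 -0.003 -0.004] shift cm [ 8.59 -0.89  0.38] F [-0.2 -0.5  0.5] w 0.998 q [ 0.52 -0.22  2.31  0.    1.04  0.61]
```

View pics/c7.png

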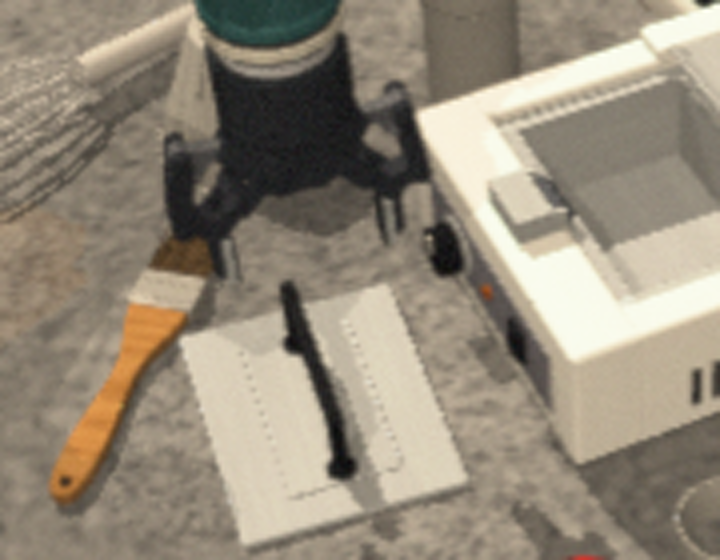

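>>> arm_command(series=[[[0,0,0,2,-0.4,0.2,1],[0,0,0,2,-0.4,0.2,1],[0,0,0,2,-0.4,0.1,1],[0,0,0,0,0,0,1]]])

```text
time: 10.4
tool_pos: [0.3162, 0.2099, 0.0638]
tcp_rot: [1.293, 1.159, -1.265]
wrist_force: [-0.9, 0.1, -0.3]
width: 1.002
```

```bash
python3 - <<'E'
from h import *
delta(Rtool(-.09),[.3115,.2075,.033])
E
```

```text
t 10.40 pos [0.3162 0.2099 0.0638] turn [-0.006 -0.01  -0.014] shift cm [ 3.07 -0.49  0.32] F [-0.9  0.1 -0.3] w 1.002 q [ 0.52 -0.15  2.37  0.    0.9   0.62]
```

>>> arm_command(series=[[[0,-0.01,-0.014,1.5,-0.4,0.2,1],[0,0,0,1.5,-0.3,0.1,1],[0,0,0,0,0,0,1]]])

```text
time: 10.7
tool_pos: [0.3148, 0.2103, 0.038]
tcp_rot: [1.285, 1.161, -1.274]
wrist_force: [-0.9, 0.9, 0.3]
width: 1.004
```

```bash
python3 - <<'E'
from h import *
delta(Rtool(-.09),[.3115,.2075,.033])
p,d=cap('scene','scene8')
c=p[170:310,150:330]; cv2.imwrite('pics/c8.png',cv2.resize(c,None,fx=4,fy=4,interpolation=cv2.INTER_CUBIC))
E
```

```text
t 10.70 pos [0.3148 0.2103 0.038 ] turn [-0.007 -0.004 -0.005] shift cm [ 0.5  -0.3   0.31] F [-0.9  0.9  0.3] w 1.004 q [ 0.52 -0.1   2.39  0.    0.84  0.62]
```

View pics/c8.png

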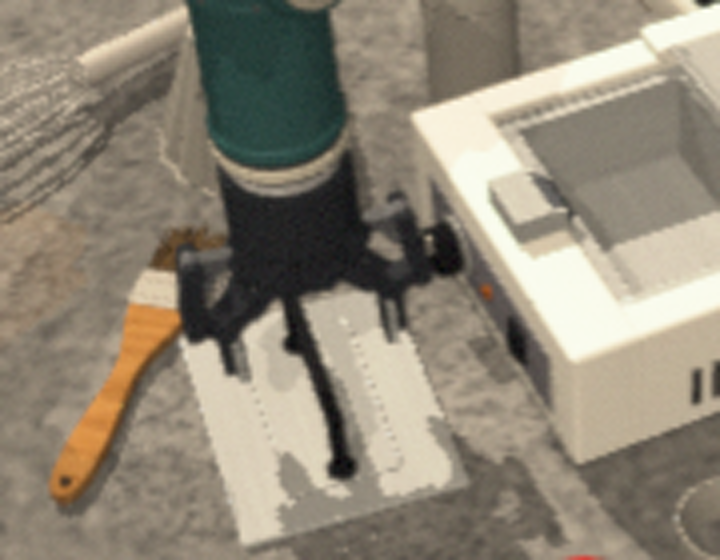

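```bash
python3 - <<'E'
from h import *
z=np.load('scene8.npz'); W=cloud('scene',z['d']);s=bot.read_state();Rc=R.from_rotvec(s['tcp_rot']);Q=Rc.inv().apply(W.reshape(-1,3)-s['tool_pos']).reshape(W.shape)
for sg in(1,-1):
    m=(Q[...,1]*sg>.038)&(Q[...,1]*sg<.062)&(Q[...,0]>-.045)&(Q[...,0]<.005)&(abs(Q[...,2])<.03)
    P=Q[m];print(sg,len(P),'z',np.percentile(P[:,2],[2,50,98]).round(4),'x max',P[:,0].max(),'y',P[:,1].min().round(4),P[:,1].max().round(4))
p=z['p'];X,Y,Z=W[...,0],W[...,1],W[...,2]
m=(p.max(2)<60)&(abs(Q[...,1])<.02)&(Q[...,0]>-.04)&(Q[...,0]<-.0)&(abs(Q[...,2])<.1);P=Q[m];print('bar in tool',len(P),np.percentile(P,[1,50,99],axis=0).round(4))
P=W[m];print(np.percentile(P,[1,50,99],axis=0).round(4))
E
```

```text
1 53 z [-0.0062  0.0087  0.0143] x max -0.015189417773986214 y 0.0431 0.0577
-1 46 z [0.0046 0.0091 0.0137] x max -0.014865180401352016 y -0.0556 -0.0419
bar in tool 121 [[-0.0238 -0.0081 -0.0418]
 [-0.0198 -0.0042  0.0213]
 [-0.0031  0.      0.0652]]
[[0.3036 0.1463 0.0419]
 [0.3099 0.1903 0.0588]
 [0.3171 0.2532 0.0628]]
```

The fingers are centred on the bar to within 4 mm, and the tips are well below the bar once they swing shut. Small correction, then close.

>>> arm_command(series=[[[0,0,0,0.5,-0.3,0.3,1],[0,0,0,0,0,0,0],[0,0,0,0,0,0,0],[0,0,0,0,0,0,0],[0,0,0,0,0,0,0],[0,0,0,0,0,0,0],[0,0,0,0,0,0,0],[0,0,0,0,0,0,0]]], newtons=80)

```text
time: 11.55
tool_pos: [0.317, 0.2104, 0.0389]
tcp_rot: [1.294, 1.158, -1.264]
wrist_force: [0.2, 0.4, -1.3]
width: 0.096
```

```bash
python3 - <<'E'
from h import *
delta(Rtool(-.09),[.3115,.2075,.033])
E
```

```text
t 11.55 pos [0.317  0.2104 0.0389] turn [-0.007 -0.01  -0.014] shift cm [ 0.58 -0.52  0.35] F [ 0.2  0.4 -1.3] w 0.096 q [ 0.52 -0.1   2.39  0.    0.84  0.62]
```

Width is now 0.096, close to a proper 10 mm grip. I'll lift and check.

>>> arm_command(series=[[[0,0,0,-1,0,0,0],[0,0,0,-2,0,0,0],[0,0,0,-2,0,0,0],[0,0,0,-2,0,0,0],[0,0,0,0,0,0,0]]])

```text
time: 12.05
tool_pos: [0.3131, 0.2081, 0.1102]
tcp_rot: [1.289, 1.159, -1.27]
wrist_force: [0.5, 0.3, -2.0]
width: 0.096
```

```bash
python3 - <<'E'
from h import *
delta(Rtool(-.09),[.3115,.2075,.1])
p,d=cap('scene','scene9'); s=bot.read_state();t=s['tool_pos']
slope('scene',d,(t[0]-.06,t[0]+.03),(t[1]-.08,t[1]+.02),(t[2]-.07,t[2]-.01),t[:2])
c=p[150:310,150:330]; cv2.imwrite('pics/c9.png',cv2.resize(c,None,fx=3.5,fy=3.5,interpolation=cv2.INTER_CUBIC))
E
```

```text
t 12.05 pos [0.3131 0.2081 0.1102] turn [-0.007 -0.007 -0.009] shift cm [ 1.02 -0.16  0.09] F [ 0.5  0.3 -2. ] w 0.096 q [ 0.52 -0.22  2.33  0.    1.02  0.62]
scene t 12.1 1131 [0.0323 0.003  0.0787]
```

View pics/c9.png

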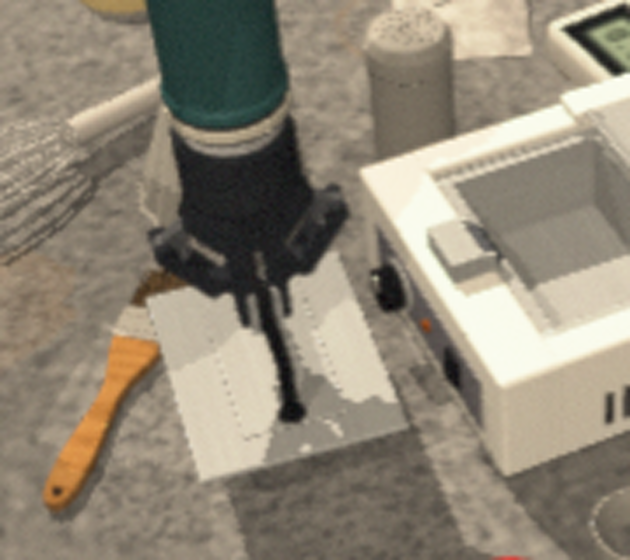

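The bar is now properly between the pads, and the lid is level, 38 mm below the reported TCP. I'll raise it and move over the warmer.

>>> arm_command(series=[[[0,0,0,-3,0,0,0],[0,0,0,-4,0,0,0],[0,0,0,-4,0,0,0],[0,0,0,-3,0,0,0],[0,0,0,0,0,0,0]]], newtons=100)

```text
time: 12.6
tool_pos: [0.3062, 0.2041, 0.2449]
tcp_rot: [1.275, 1.163, -1.286]
wrist_force: [1.1, 0.1, -2.6]
width: 0.086
```

```bash
cat >> h.py <<'E'
WO=np.array([.5468,.2138,0]); WY=.023
def tcp_for(ex,ez,th,T=.038,y=0.,dx=0.):
    # rear edge position (warmer x,z), pitch th -> TCP world
    Ox=ex-.07*np.cos(th); Oz=ez+.07*np.sin(th)
    t=[Ox+T*np.sin(th)+dx,y,Oz+T*np.cos(th)]
    return WO+R.from_euler('z',WY).apply(t)
E
python3 - <<'E'
from h import *
print(tcp_for(.045,.160,.22))
plan(Rtool(WY,.22),tcp_for(.045,.160,.22),9,0)
E
```

```text
[0.53178388 0.21345457 0.21236018]
t 12.60 pos [0.3062 0.2041 0.2449] turn [-0.12  -0.01  -0.214] shift cm [ 3.12 22.38 -3.12] F [ 1.1  0.1 -2.6] w 0.086 q [ 0.52 -0.36  2.17 -0.    1.33  0.62]
[[-0.013, -0.001, -0.024, 0.35, 2.49, -0.35, 0], [-0.013, -0.001, -0.024, 0.29, 2.5, -0.31, 0], [-0.013, -0.001, -0.024, 0.23, 2.51, -0.28, 0], [-0.013, -0.001, -0.024, 0.17, 2.52, -0.25, 0], [-0.013, -0.001, -0.024, 0.11, 2.52, -0.21, 0], [-0.013, -0.001, -0.024, 0.05, 2.53, -0.18, 0], [-0.013, -0.001, -0.024, -0.01, 2.53, -0.15, 0], [-0.013, -0.001, -0.024, -0.07, 2.53, -0.11, 0], [-0.013, -0.001, -0.024, -0.13, 2.53, -0.08, 0]]
```

>>> arm_command(series=[[[-0.013,0,-0.024,0,2.0,-0.3,0],[-0.013,0,-0.024,0,2.5,-0.3,0],[-0.013,0,-0.024,0,2.5,-0.3,0],[-0.013,0,-0.024,0,2.5,-0.3,0],[-0.013,0,-0.024,0,2.5,-0.2,0],[-0.013,0,-0.024,-0.1,2.5,-0.2,0],[-0.013,0,-0.024,-0.1,2.5,-0.1,0],[-0.013,0,-0.024,-0.2,2.0,-0.1,0],[0,0,0,0,0,0,0],[0,0,0,0,0,0,0]]])

```text
time: 13.6
tool_pos: [0.492, 0.2082, 0.199]
tcp_rot: [1.076, 1.383, -1.376]
wrist_force: [-0.5, -0.6, -3.0]
width: 0.085
```

```bash
python3 - <<'E'
from h import *
delta(Rtool(WY,.22),tcp_for(.045,.160,.22))
for n in('top','scene'):
    p,d=cap(n,n+'10'); lidfit(n,d,.12,.038)
    c=p[140:280,200:380] if n=='top' else p[140:280,200:380]
    cv2.imwrite(f'pics/c10{n}.png',cv2.resize(c,None,fx=4,fy=4,interpolation=cv2.INTER_CUBIC))
E
```

```text
t 13.60 pos [0.492  0.2082 0.199 ] turn [-0.013  0.001  0.018] shift cm [-2.24  3.56 -0.47] F [-0.5 -0.6 -3. ] w 0.085 q [0.31 0.17 1.79 0.07 1.41 0.28]
top 1832 plane slope x,y, z0 [-0.0222 -0.0133  0.0055] rect ((0.009370874613523483, -0.002176821231842041), (0.12254226207733154, 0.17946496605873108), 1.6063814163208008) lo [-0.0509 -0.0906 -0.0004] hi [0.0679 0.0882 0.0128]
scene 2289 plane slope x,y, z0 [ 0.0001 -0.0043  0.0052] rect ((0.001316666603088379, -0.0037124454975128174), (0.18426336348056793, 0.14222274720668793), 89.65388488769531) lo [-0.0685 -0.0944  0.    ] hi [0.0709 0.0854 0.0159]
```

View pics/c10scene.png

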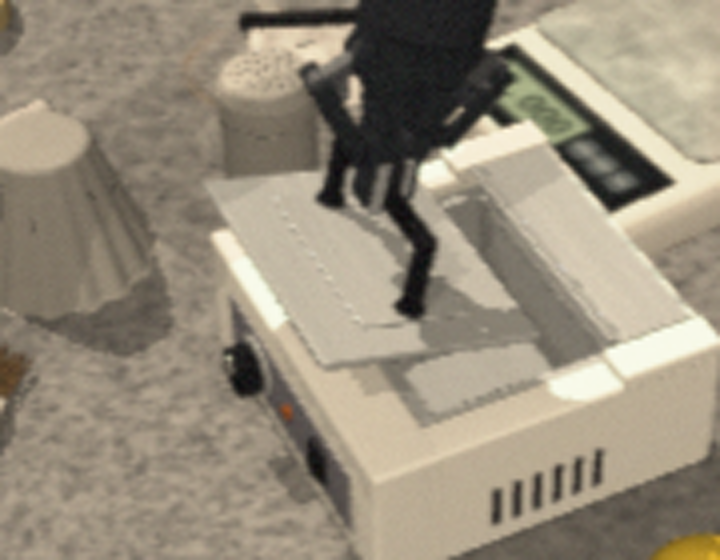

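View pics/c10top.png

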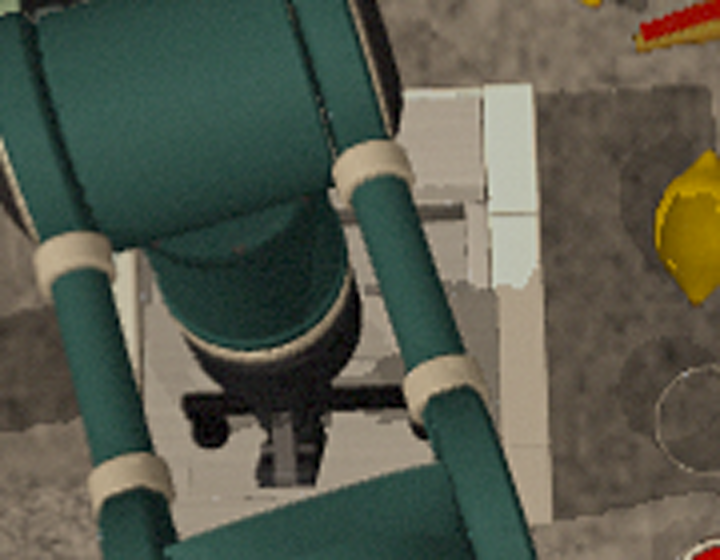

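The lid is firmly held, within 1–2 mm of nominal. Relative to the warmer, both cameras agree on an aim at TCP y≈0.216. I'll go to the pre-insert pose.

```bash
sed -i 's/^WO=.*/WO=np.array([.5475,.2162,0]); WY=.023/; s/T=.038,y/T=.039,y/' h.py; python3 - <<'E'
from h import *
print(tcp_for(.043,.122,.22)); plan(Rtool(WY,.22),tcp_for(.043,.122,.22),4,0)
E
```

```text
[0.53070258 0.21581359 0.17533607]
t 13.70 pos [0.4914 0.2083 0.1998] turn [-0.012  0.001  0.017] shift cm [ 1.45  4.4  -0.71] F [-0.7  0.1 -2.6] w 0.095 q [0.31 0.17 1.79 0.07 1.41 0.28]
[[-0.003, 0.0, 0.004, 0.36, 1.1, -0.18, 0], [-0.003, 0.0, 0.004, 0.37, 1.1, -0.18, 0], [-0.003, 0.0, 0.004, 0.37, 1.1, -0.17, 0], [-0.003, 0.0, 0.004, 0.38, 1.1, -0.17, 0]]
```

>>> arm_command(series=[[[-0.012,0,0.01,0,1.5,-0.2,0],[0,0,0,0.3,1.5,-0.2,0],[0,0,0,0.4,1.2,-0.2,0],[0,0,0,0.4,0.5,-0.1,0],[0,0,0,0.3,0,0,0],[0,0,0,0,0,0,0]]])

```text
time: 14.3
tool_pos: [0.5363, 0.2175, 0.1737]
tcp_rot: [1.074, 1.382, -1.354]
wrist_force: [-0.9, -0.1, -3.5]
width: 0.09
```

```bash
python3 - <<'E'
from h import *
delta(Rtool(WY,.22),tcp_for(.043,.122,.22))
p,d=cap('scene','scene11'); lidfit('scene',d,.12,.039)
cv2.imwrite(f'pics/c11.png',cv2.resize(p[140:280,220:400],None,fx=4,fy=4,interpolation=cv2.INTER_CUBIC))
E
```

```text
t 14.30 pos [0.5363 0.2175 0.1737] turn [0.003 0.001 0.004] shift cm [-0.04 -0.58  0.15] F [-0.9 -0.1 -3.5] w 0.09 q [0.31 0.27 1.72 0.06 1.37 0.26]
scene 2143 plane slope x,y, z0 [-0.0004 -0.0044  0.0068] rect ((0.002310514450073242, -0.003388799726963043), (0.14719897508621216, 0.18627087771892548), 0.01598324067890644) lo [-0.0695 -0.0937  0.0015] hi [0.071  0.0855 0.0157]
```

View pics/c11.png

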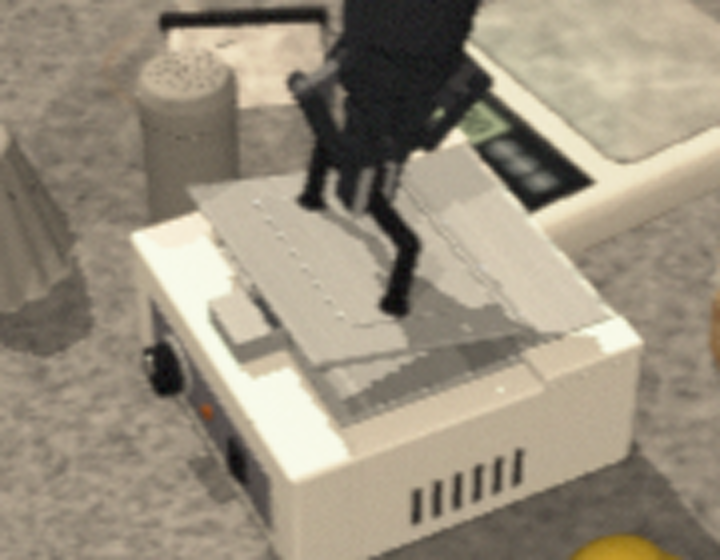

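```bash
python3 - <<'E'
from h import *
delta(Rtool(WY,.22),tcp_for(.044,.106,.22))
E
```

```text
t 14.35 pos [0.5363 0.2175 0.1739] turn [0.003 0.001 0.003] shift cm [ 1.52 -0.13  0.16] F [ 0.5 -0.3 -2.9] w 0.088 q [0.31 0.27 1.72 0.06 1.37 0.26]
```

>>> arm_command(series=[[[0,0,0,0.5,-0.3,0.2,0],[0,0,0,0.5,0,0,0],[0,0,0,0.5,0,0,0],[0,0,0,0,0,0,0],[0,0,0,0,0,0,0]]])

```text
time: 14.85
tool_pos: [0.5285, 0.215, 0.1594]
tcp_rot: [1.074, 1.382, -1.353]
wrist_force: [0.2, 0.2, -2.4]
width: 0.088
```

```bash
python3 - <<'E'
from h import *
delta(Rtool(WY,.22),tcp_for(.044,.106,.22))
delta(Rtool(WY,.22),tcp_for(.067,.106,.22))
p,d=cap('scene','scene12'); lidfit('scene',d,.11,.039)
E
```

```text
t 14.85 pos [0.5285 0.215  0.1594] turn [0.003 0.001 0.003] shift cm [-0.07  0.31 -0.08] F [ 0.2  0.2 -2.4] w 0.088 q [0.31 0.26 1.76 0.06 1.34 0.26]
t 14.85 pos [0.5285 0.215  0.1594] turn [0.003 0.001 0.003] shift cm [-0.58  2.55 -0.07] F [ 0.2  0.2 -2.4] w 0.088 q [0.31 0.26 1.76 0.06 1.34 0.26]
scene 2418 plane slope x,y, z0 [0.0427 0.0017 0.0084] rect ((0.015298925340175629, -0.014699317514896393), (0.2094012051820755, 0.1702631413936615), 89.65010070800781) lo [-0.069  -0.1146  0.0017] hi [0.099  0.0855 0.0186]
```

No contact force so far. I'll slide the rear edge under the lip.

>>> arm_command(series=[[[0,0,0,-0.15,0.6,0,0],[0,0,0,-0.15,0.6,0,0],[0,0,0,-0.15,0.6,0,0],[0,0,0,-0.1,0.4,0,0],[0,0,0,0,0,0,0],[0,0,0,0,0,0,0]]])

```text
time: 15.5
tool_pos: [0.5536, 0.2158, 0.1597]
tcp_rot: [1.074, 1.382, -1.354]
wrist_force: [-0.6, 0.4, -2.9]
width: 0.089
```

```bash
python3 - <<'E'
from h import *
delta(Rtool(WY,.22),tcp_for(.067,.106,.22))
p,d=cap('scene','scene13')
cv2.imwrite(f'pics/c13.png',cv2.resize(p[140:280,220:400],None,fx=4,fy=4,interpolation=cv2.INTER_CUBIC))
E
```

```text
t 15.50 pos [0.5536 0.2158 0.1597] turn [ 0.002 -0.     0.004] shift cm [ 0.01  0.12 -0.05] F [-0.6  0.4 -2.9] w 0.089 q [0.29 0.31 1.7  0.06 1.35 0.25]
```

View pics/c13.png

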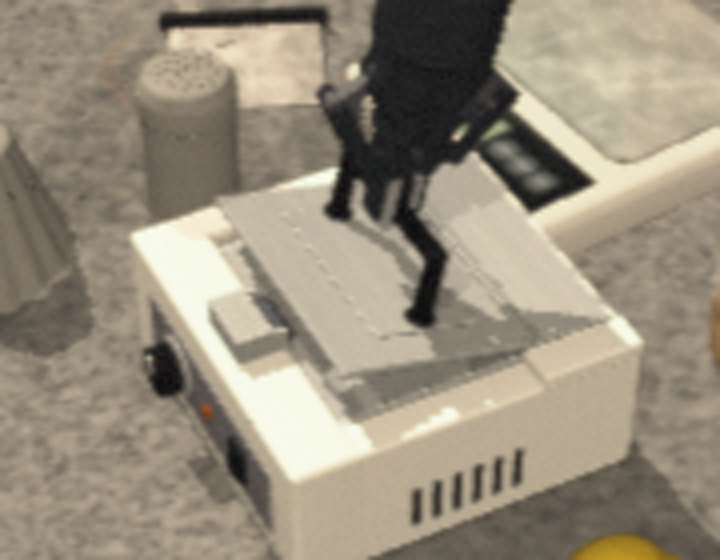

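The rear edge has gone under the lip with no contact force (right rear corner at about (535,345) in the crop). Next I'll lower it onto the seat and rotate the front down about the rear edge.

```bash
python3 - <<'E'
from h import *
for th in(.22,.18,.14): delta(Rtool(WY,th),tcp_for(.069,.102,th))
E
```

```text
t 15.55 pos [0.5536 0.2158 0.1597] turn [ 0.002 -0.     0.004] shift cm [ 0.36  0.4  -0.05] F [ 0.7  0.1 -3.6] w 0.089 q [0.29 0.31 1.7  0.06 1.35 0.25]
t 15.55 pos [0.5536 0.2158 0.1597] turn [ 0.002 -0.     0.044] shift cm [ 0.64  0.25 -0.05] F [ 0.7  0.1 -3.6] w 0.089 q [0.29 0.31 1.7  0.06 1.35 0.25]
t 15.55 pos [0.5536 0.2158 0.1597] turn [ 0.002 -0.     0.084] shift cm [ 0.93  0.12 -0.05] F [ 0.7  0.1 -3.6] w 0.089 q [0.29 0.31 1.7  0.06 1.35 0.25]
```

>>> arm_command(series=[[[0,0,0,0.2,0.2,0,0],[0,0,0,0.2,0.2,0,0],[0,0,0.02,0.15,-0.1,0,0],[0,0,0.02,0.15,-0.1,0,0],[0,0,0,0,0,0,0]]])

```text
time: 16.05
tool_pos: [0.5542, 0.2157, 0.1521]
tcp_rot: [1.098, 1.351, -1.321]
wrist_force: [0.1, -0.1, -2.4]
width: 0.09
```

```bash
python3 - <<'E'
from h import *
for th in(.18,.14): delta(Rtool(WY,th),tcp_for(.069,.102,th))
E
```

```text
t 16.05 pos [0.5542 0.2157 0.1521] turn [ 0.003  0.    -0.   ] shift cm [-0.09  0.02 -0.06] F [ 0.1 -0.1 -2.4] w 0.09 q [0.3  0.29 1.74 0.05 1.29 0.26]
t 16.05 pos [0.5542 0.2157 0.1521] turn [0.003 0.    0.04 ] shift cm [ 0.2  -0.13 -0.06] F [ 0.1 -0.1 -2.4] w 0.09 q [0.3  0.29 1.74 0.05 1.29 0.26]
```

>>> arm_command(series=[[[0,0,0.02,0.1,-0.05,0,0],[0,0,0.02,0.15,-0.05,0,0],[0,0,0.01,0.1,0,0,0],[0,0,0,0,0,0,0],[0,0,0,0,0,0,0]]])

```text
time: 16.55
tool_pos: [0.5518, 0.2157, 0.1492]
tcp_rot: [1.127, 1.311, -1.281]
wrist_force: [-0.1, 0.8, -1.8]
width: 0.089
```

```bash
python3 - <<'E'
from h import *
for th in(.13,.11): delta(Rtool(WY,th),tcp_for(.069,.101,th))
print(bot.read_state()['torque'])
p,d=cap('scene','scene14')
slope('scene',d,(.47,.6),(.14,.29),(.1,.135),(.5475,.215))
cv2.imwrite(f'pics/c14.png',cv2.resize(p[140:280,220:400],None,fx=4,fy=4,interpolation=cv2.INTER_CUBIC))
E
```

```text
t 16.55 pos [0.5518 0.2157 0.1492] turn [ 0.003 -0.    -0.006] shift cm [ 0.04  0.05 -0.06] F [-0.1  0.8 -1.8] w 0.089 q [0.31 0.25 1.78 0.04 1.23 0.27]
t 16.55 pos [0.5518 0.2157 0.1492] turn [ 0.003 -0.     0.014] shift cm [ 0.18 -0.03 -0.06] F [-0.1  0.8 -1.8] w 0.089 q [0.31 0.25 1.78 0.04 1.23 0.27]
[ 0.0181716  -0.12385301  0.03835656]
scene t 16.6 1778 [-0.0938 -0.0038  0.1179]
```

View pics/c14.png

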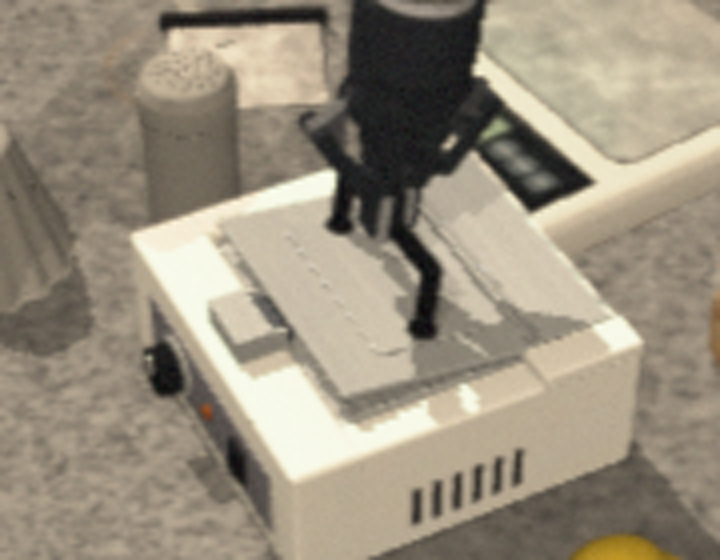

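The lid is tilted about 0.12 with its front edge just above the catch. I'll nudge it backward to make sure the rear edge is fully under the lip, then lower it until it touches.

>>> arm_command(series=[[[0,0,0,0.05,0.25,0,0],[0,0,0,0,0,0,0],[0,0,0,0,0,0,0]]])

```text
time: 16.9
tool_pos: [0.5537, 0.2158, 0.1485]
tcp_rot: [1.127, 1.313, -1.283]
wrist_force: [-1.8, -0.4, -1.0]
width: 0.087
```

```bash
python3 - <<'E'
from h import *
for th in(.13,.11): delta(Rtool(WY,th),tcp_for(.069,.101,th))
E
```

```text
t 16.90 pos [0.5537 0.2158 0.1485] turn [ 0.003 -0.    -0.003] shift cm [-0.01 -0.16 -0.06] F [-1.8 -0.4 -1. ] w 0.087 q [0.31 0.25 1.78 0.04 1.23 0.27]
t 16.90 pos [0.5537 0.2158 0.1485] turn [ 0.003 -0.     0.017] shift cm [ 0.14 -0.24 -0.06] F [-1.8 -0.4 -1. ] w 0.087 q [0.31 0.25 1.78 0.04 1.23 0.27]
```

Light rear contact (Fx −1.8 N, weight partly taken). I'll back off slightly and lower the front onto the nose.

>>> arm_command(series=[[[0,0,0.01,0.1,-0.15,0,0],[0,0,0.01,0.1,-0.05,0,0],[0,0,0,0,0,0,0],[0,0,0,0,0,0,0]]])

```text
time: 17.3
tool_pos: [0.5526, 0.2158, 0.1469]
tcp_rot: [1.14, 1.296, -1.265]
wrist_force: [-0.7, -0.2, -2.1]
width: 0.088
```

```bash
python3 - <<'E'
from h import *
for th in(.11,): delta(Rtool(WY,th),tcp_for(.069,.100,th))
s=bot.read_state();print(s['torque'])
E
```

```text
t 17.30 pos [0.5526 0.2158 0.1469] turn [ 0.003 -0.001 -0.007] shift cm [ 0.06 -0.13 -0.05] F [-0.7 -0.2 -2.1] w 0.088 q [0.31 0.24 1.8  0.03 1.2  0.27]
[ 0.03721329 -0.0099529  -0.02135289]
```

>>> arm_command(series=[[[0,0,0.01,0.1,-0.05,0,0],[0,0,0,0,0,0,0],[0,0,0,0,0,0,0]]])

```text
time: 17.6
tool_pos: [0.5526, 0.2159, 0.1467]
tcp_rot: [1.146, 1.287, -1.256]
wrist_force: [0.3, 1.0, -0.7]
width: 0.091
```

```bash
python3 - <<'E'
from h import *
for th in(.11,): delta(Rtool(WY,th),tcp_for(.069,.100,th))
s=bot.read_state();print(s['torque'])
E
```

```text
t 17.60 pos [0.5526 0.2159 0.1467] turn [ 0.003 -0.001 -0.02 ] shift cm [ 0.04 -0.14 -0.04] F [ 0.3  1.  -0.7] w 0.091 q [0.31 0.23 1.81 0.03 1.19 0.28]
[ 0.00732881  0.01208181 -0.04588268]
```

The weight is now carried by the seat and the nose. I'll release and lift off.

>>> arm_command(series=[[[0,0,0,0,0,0,0.6],[0,0,0,0,0,0,0.6],[0,0,0,0,0,0,0.6],[0,0,0,0,0,0,0.6],[0,0,0,-2,0,0,0.6],[0,0,0,-3,0,0,0.6],[0,0,0,-3,0,0,0.6],[0,0,0,-2,0,0,0],[0,0,0,0,0,0,0],[0,0,0,0,0,0,0]]])

```text
time: 18.6
tool_pos: [0.5615, 0.216, 0.2485]
tcp_rot: [1.145, 1.288, -1.257]
wrist_force: [-1.4, -0.0, 0.1]
width: 0.093
```

```bash
python3 - <<'E'
from h import *
delta(Rtool(WY,0),[.5,.2147,.25])
p,d=cap('scene','scene15')
slope('scene',d,(.47,.6),(.14,.29),(.1,.135),(.5475,.215))
cv2.imwrite(f'pics/c15.png',cv2.resize(p[140:280,220:400],None,fx=4,fy=4,interpolation=cv2.INTER_CUBIC))
E
```

```text
t 18.60 pos [0.5615 0.216  0.2485] turn [ 0.003 -0.     0.092] shift cm [ 0.41 -6.14 -0.03] F [-1.4 -0.   0.1] w 0.093 q [0.31 0.17 1.68 0.03 1.37 0.28]
scene t 18.65 1860 [-0.0813  0.0005  0.1151]
```

View pics/c15.png

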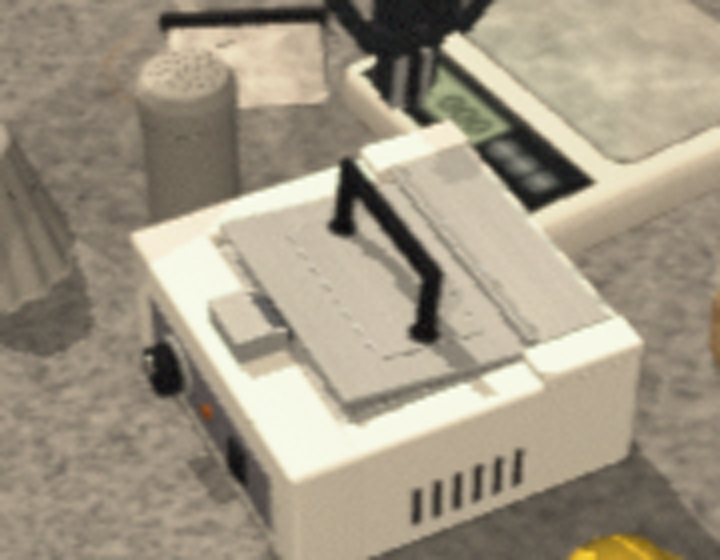

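The lid rests with its rear under the lip and its front on the nose (slope about 0.08–0.1). To press with clearance between handle and catch, I'll turn the closed fingers a quarter turn and go over the front edge.

>>> arm_command(series=[[[0,0,0.045,0,-2,0,0],[0,0,0.045,0.2,-2,0,0],[0,0,0,0.2,-2,0,0],[-0.14,0,0,0,0,0,0],[-0.14,0,0,0,0,0,0],[-0.14,0,0,0,0,0,0],[-0.14,0,0,0,0,0,0],[-0.14,0,0,0,0,0,0],[-0.14,0,0,0,0,0,0],[-0.14,0,0,0,0,0,0]]])

```text
time: 19.65
tool_pos: [0.4883, 0.2106, 0.2261]
tcp_rot: [0.4, 1.555, -0.427]
wrist_force: [-0.4, -0.4, 0.7]
width: 0.001
```

```bash
cat >> h.py <<'E'
def Rpress(): return Rtool(WY)*R.from_euler('x',-np.pi/2)
E
python3 - <<'E'
from h import *
delta(Rpress(),[.499,.2137,.15])
E
```

```text
t 19.65 pos [0.4883 0.2106 0.2261] turn [-0.549 -0.024  0.017] shift cm [7.58 0.98 0.92] F [-0.4 -0.4  0.7] w 0.001 q [ 0.36  0.01  1.89  0.    1.26 -0.69]
```

>>> arm_command(series=[[[-0.14,-0.01,0,0,0.3,0.5,0],[-0.14,-0.01,0.01,0,0.3,0.3,0],[-0.14,0,0,0,0,0.2,0],[-0.13,0,0,0,0,0,0],[0,0,0,0,0,0,0]]])

```text
time: 20.15
tool_pos: [0.4943, 0.21, 0.2152]
tcp_rot: [-0.049, 1.591, 0.029]
wrist_force: [-0.1, 0.3, -0.8]
width: -0.004
```

```bash
python3 - <<'E'
from h import *
delta(Rpress(),[.499,.2137,.15])
E
```

```text
t 20.15 pos [0.4943 0.21   0.2152] turn [ 0.026 -0.021  0.013] shift cm [6.51 0.43 0.62] F [-0.1  0.3 -0.8] w -0.004 q [ 0.36  0.03  1.9  -0.01  1.24 -1.26]
```

>>> arm_command(series=[[[0.026,-0.02,0.013,1.5,0.4,0.5,0],[0,0,0,2,0,0,0],[0,0,0,1,0,0,0],[0,0,0,0,0,0,0]]])

```text
time: 20.55
tool_pos: [0.4964, 0.2133, 0.1647]
tcp_rot: [-0.01, 1.577, 0.008]
wrist_force: [-0.3, 0.6, -0.1]
width: -0.002
```

```bash
python3 - <<'E'
from h import *
delta(Rpress(),[.499,.2137,.12])
p,d=cap('scene','scene16')
cv2.imwrite(f'pics/c16.png',cv2.resize(p[120:280,220:400],None,fx=3.7,fy=3.7,interpolation=cv2.INTER_CUBIC))
W=cloud('scene',d);s=bot.read_state();Rc=R.from_rotvec(s['tcp_rot']);Q=Rc.inv().apply(W.reshape(-1,3)-s['tool_pos'])
m=(abs(Q[:,1])<.02)&(abs(Q[:,2])<.025)&(Q[:,0]>-.04)&(Q[:,0]<.012);P=Q[m];print(np.percentile(P,[1,50,99],axis=0).round(4))
E
```

```text
t 20.55 pos [0.4964 0.2133 0.1647] turn [-0.012 -0.006  0.001] shift cm [4.47 0.04 0.29] F [-0.3  0.6 -0.1] w -0.002 q [ 0.36  0.07  1.96  0.    1.12 -1.22]
[[-0.0385 -0.0166 -0.0105]
 [-0.0206 -0.0085 -0.0046]
 [-0.0011  0.0059  0.0131]]
```

View pics/c16.png

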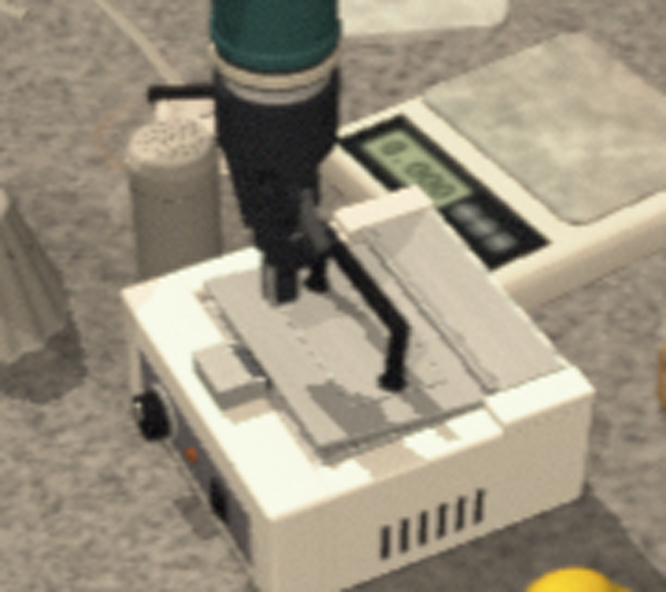

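The fingertips are above the front plate, behind the catch and clear of the handle. Descend in small steps.

>>> arm_command(series=[[[0,0,0,1.2,0,0.25,0],[0,0,0,1.2,0,0,0],[0,0,0,1.0,0,0,0],[0,0,0,0.5,0,0,0],[0,0,0,0,0,0,0]]])

```text
time: 21.1
tool_pos: [0.5004, 0.2138, 0.1246]
tcp_rot: [-0.007, 1.574, 0.007]
wrist_force: [0.3, -0.5, -0.1]
width: 0.006
```

```bash
python3 - <<'E'
from h import *
delta(Rpress(),[.499,.2137,.12])
E
```

```text
t 21.10 pos [0.5004 0.2138 0.1246] turn [-0.014 -0.003  0.   ] shift cm [ 0.46 -0.01 -0.14] F [ 0.3 -0.5 -0.1] w 0.006 q [ 0.36  0.11  1.99  0.    1.04 -1.22]
```

>>> arm_command(series=[[[0,0,0,0.3,0,-0.1,0],[0,0,0,0.3,0,0,0],[0,0,0,0,0,0,0]]])

```text
time: 21.4
tool_pos: [0.4999, 0.214, 0.1188]
tcp_rot: [-0.007, 1.573, 0.007]
wrist_force: [0.1, 0.7, -0.3]
width: 0.003
```

>>> arm_command(series=[[[0,0,0,0.3,0,0,0],[0,0,0,0,0,0,0]]])

```text
time: 21.6
tool_pos: [0.5002, 0.2143, 0.1167]
tcp_rot: [-0.007, 1.572, 0.008]
wrist_force: [0.0, 0.2, -0.2]
width: -0.0
```

>>> arm_command(series=[[[0,0,0,0.3,0,0,0],[0,0,0,0,0,0,0]]])

```text
time: 21.8
tool_pos: [0.5007, 0.2145, 0.1143]
tcp_rot: [-0.007, 1.571, 0.008]
wrist_force: [0.7, 0.4, 0.1]
width: -0.0
```

>>> arm_command(series=[[[0,0,0,0.3,0,0,0],[0,0,0,0,0,0,0]]])

```text
time: 22.0
tool_pos: [0.5007, 0.2145, 0.111]
tcp_rot: [-0.006, 1.57, 0.008]
wrist_force: [-0.4, -0.1, -0.6]
width: 0.002
```

>>> arm_command(series=[[[0,0,0,0.3,0,-0.1,0],[0,0,0,0,0,0,0]]])

```text
time: 22.2
tool_pos: [0.4996, 0.2144, 0.1073]
tcp_rot: [-0.007, 1.57, 0.008]
wrist_force: [-0.8, 0.5, -0.2]
width: 0.001
```

>>> arm_command(series=[[[0,0,0,0.3,0,0,0],[0,0,0,0,0,0,0]]])

```text
time: 22.4
tool_pos: [0.5003, 0.2146, 0.1051]
tcp_rot: [-0.006, 1.569, 0.008]
wrist_force: [0.2, 0.2, 0.1]
width: -0.003
```

```bash
python3 - <<'E'
from h import *
delta(Rpress(),[.499,.2137,.12])
p,d=cap('scene','scene17')
cv2.imwrite(f'pics/c17.png',cv2.resize(p[140:270,230:380],None,fx=4.5,fy=4.5,interpolation=cv2.INTER_CUBIC))
slope('scene',d,(.47,.6),(.14,.2),(.1,.135),(.5475,.215))
slope('scene',np.load('scene15.npz')['d'],(.47,.6),(.14,.2),(.1,.135),(.5475,.215))
W=cloud('scene',d);s=bot.read_state();Rc=R.from_rotvec(s['tcp_rot']);Q=Rc.inv().apply(W.reshape(-1,3)-s['tool_pos'])
pp=p.reshape(-1,3).max(1)<90
m=(abs(Q[:,1])<.02)&(abs(Q[:,2])<.025)&(Q[:,0]>-.04)&(Q[:,0]<.012)&pp;P=Q[m];print(len(P),np.percentile(P,[1,50,99],axis=0).round(4))
E
```

```text
t 22.40 pos [0.5003 0.2146 0.1051] turn [-0.014  0.002 -0.001] shift cm [-1.49 -0.09 -0.13] F [0.2 0.2 0.1] w -0.003 q [ 0.36  0.13  2.01  0.    1.   -1.22]
scene t 22.45 910 [0.0057 0.014  0.1077]
scene t 22.45 863 [-0.0791  0.0017  0.115 ]
45 [[-0.0386 -0.0172 -0.0221]
 [-0.0204 -0.0121 -0.0021]
 [-0.005   0.002   0.0067]]
```

View pics/c17.png

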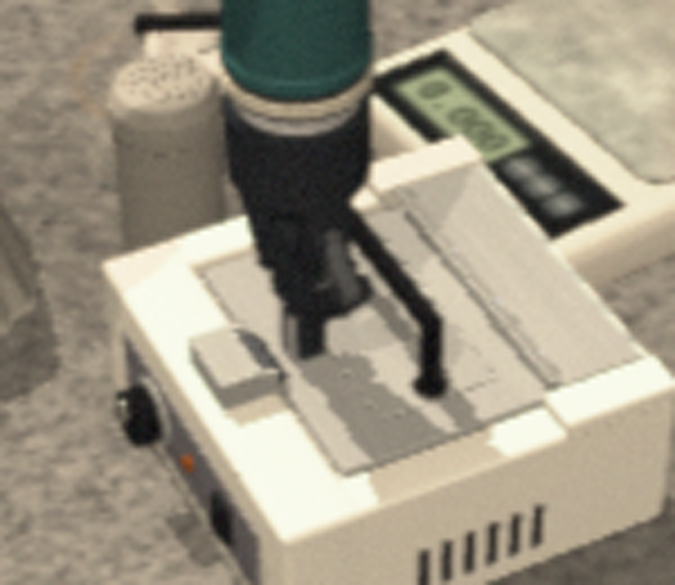

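The lid is now flat (slope 0.006, plate at z≈0.1077) and the front edge is below the rim. I'll press a bit more to confirm firm contact, then lift away.

>>> arm_command(series=[[[0,0,0,0.3,0,0,0],[0,0,0,0,0,0,0]]])

```text
time: 22.65
tool_pos: [0.5008, 0.2149, 0.1058]
tcp_rot: [-0.006, 1.569, 0.009]
wrist_force: [0.4, -0.4, -0.1]
width: -0.0
```

>>> arm_command(series=[[[0,0,0,0.2,0,0,0],[0,0,0,0,0,0,0]]])

```text
time: 22.85
tool_pos: [0.5014, 0.2151, 0.105]
tcp_rot: [-0.006, 1.567, 0.009]
wrist_force: [-1.0, -1.0, 1.0]
width: -0.002
```

>>> arm_command(series=[[[0,0,0,0.4,0,0,0]]])

```text
time: 22.95
tool_pos: [0.5016, 0.2152, 0.1047]
tcp_rot: [-0.006, 1.568, 0.009]
wrist_force: [-17.5, -6.3, 48.8]
width: 0.001
```

>>> arm_command(series=[[[0,0,0,-1,0,0,0],[0,0,0,-3,0,0,0],[0,0,0,-4,0,0,0],[0,0,0,-4,0,0,0],[0,0,0,-3,0,-3,0],[0,0,0,0,0,-4,0],[0,0,0,0,0,-2,0],[0,0,0,0,0,0,0]]])

```text
time: 23.75
tool_pos: [0.4083, 0.2137, 0.2565]
tcp_rot: [-0.005, 1.572, 0.007]
wrist_force: [-0.6, -0.0, -1.2]
width: -0.002
```

```bash
python3 - <<'E'
from h import *
for n in('top','scene'):
    p,d=cap(n,n+'18')
    slope(n,d,(.48,.6),(.14,.2),(.095,.135),(.5475,.215))
    slope(n,d,(.48,.6),(.14,.29),(.095,.135),(.5475,.215))
    cv2.imwrite(f'pics/c18{n}.png',cv2.resize(p[150:280,210:370],None,fx=4.5,fy=4.5,interpolation=cv2.INTER_CUBIC))
    W=cloud(n,d);X,Y,Z=W[...,0],W[...,1],W[...,2]
    m=(Z>.117)&(Z<.132)&(X>.43)&(X<.49)&(Y>.15)&(Y<.28); q=W[m]; print(' catch',q.min(0).round(4),q.max(0).round(4))
s=bot.read_state();print(s['tool_pos'],s['wrist_force'])
E
```

```text
top t 23.8 1462 [0.0056 0.0106 0.1065]
top t 23.8 3468 [0.004  0.0012 0.1061]
 catch [0.4418 0.19   0.1171] [0.478  0.2173 0.1302]
scene t 23.85 835 [0.0152 0.008  0.1074]
scene t 23.85 1787 [0.0126 0.0004 0.1071]
 catch [0.4413 0.185  0.1172] [0.4792 0.233  0.1305]
[0.40982013 0.2136441  0.25601043] [-0.48661009  0.12246209  0.63233759]
```

View pics/c18scene.png

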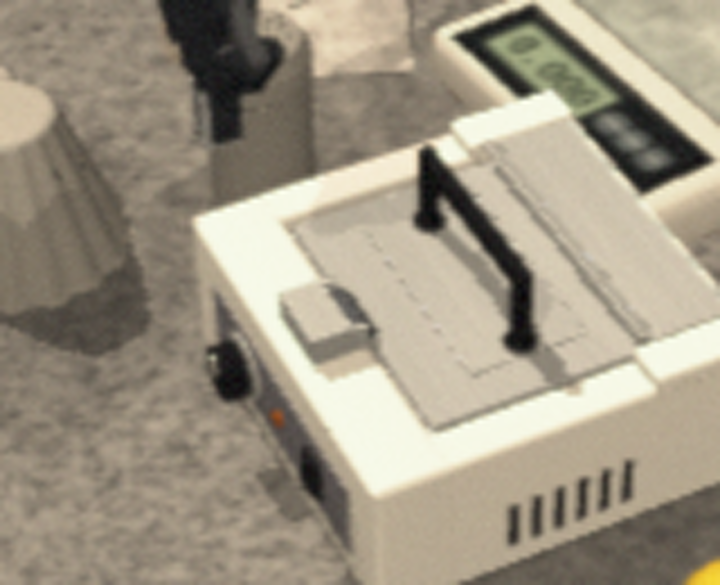

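View pics/top18.png

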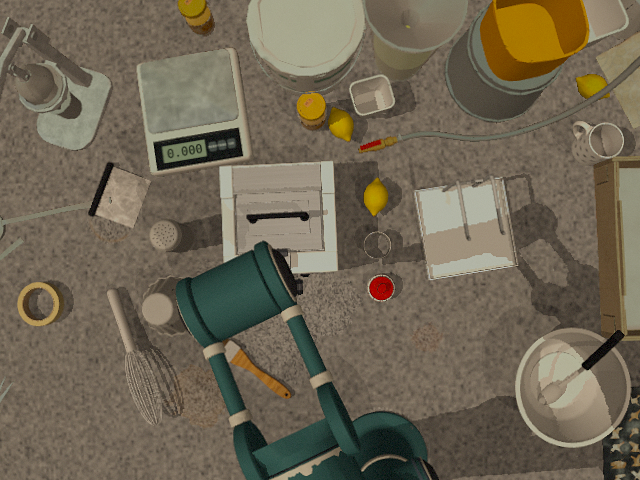

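The lid lies flat in the recess with the catch nose over its front edge, and everything else is in place. One last check of the centring before handing in.

```bash
python3 - <<'E'
from h import *
for n in('top','scene'):
    z=np.load(n+'18.npz');W=cloud(n,z['d']);p=z['p'];X,Y,Z=W[...,0],W[...,1],W[...,2]
    m=(p.max(2)<60)&(X>.5)&(X<.6)&(Y>.13)&(Y<.3)&(Z>.15)&(Z<.168);P=W[m]
    k=np.polyfit(P[:,1],P[:,0],1);print(n,'bar',P[:,0].mean(),(P[:,1].min()+P[:,1].max())/2,'yaw',-k[0],np.ptp(P[:,1]),'ztop',np.percentile(P[:,2],90))
z0=cv2.imread('pics/top0.png').astype(int);z1=cv2.imread('pics/top18.png').astype(int)
for nm,(u,v) in dict(timer=(381,288),cutter=(377,245),lemon=(376,196),shaker=(167,236)).items():
    print(nm,abs(z0-z1)[v-18:v+18,u-18:u+18].mean().round(1))
bot.finish_job()
E
```

```text
top bar 0.5469139750987111 0.21404121272095583 yaw 0.029641737483579962 0.11823238739125755 ztop 0.16159977918675422
scene bar 0.5475055593553969 0.21012125792935632 yaw 0.029620220630885697 0.11670631329473702 ztop 0.16163313236578442
timer 2.3
cutter 4.9
lemon 2.0
shaker 9.0
the job is handed in; nothing more can be done
```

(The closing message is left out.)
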